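# Fetch the case from behind for imaging

### The arm

A 7-joint arm with a two-finger parallel gripper is mounted at the origin on the work surface. World frame = base frame: x ahead of the robot, y to its left, z up, the work surface at z = 0. Lengths are in m, angles in rad, forces in N, time in s.
With the tool pointing down it reaches from about 0.425 to 0.875 m from the base axis. Payload 4.7 kg.
Tool frame: the origin (TCP) lies at the very end of the fingers, on their centre line; the grasp point (between the pads) lies 19 mm behind it; z points along the fingers, y is the line along which they close (so a half turn about z gives the same grasp; the last joint's range is limited). The gripper opens to 85 mm and grips with 20 to 120 N. Pads are 22 mm wide; open, the fingers measure 114 mm over their backs; the gripper's body (76 mm by 85 mm) begins 54 mm behind the grasp point. The pads swing forward as they close: fully open they stand 13 mm farther back than shut.
Start: joints at [-1.109, 0.321, -0.07, 1.45, 0.023, 1.371, -0.057], TCP at [0.281, 0.586, 0.208] pointing down, gripper open.
Joint ranges: [-2.86, 2.86], [-0.3, 2.09], [-1.38, 1.24], [0.06, 2.45], [-1.56, 4.7], [0.09, 2.05], [-2.69, 2.69]. Speed limits (rad/s): [2.57, 2.57, 3.14, 3.14, 3.14, 3.14, 3.14].

### API

Orientations are given as a rotation vector (axis times angle).
In Python, from bench import env gives the robot as it stands. The module is installed in compiled form; this text tells all that it offers.
- The arm moves only by the tool arm_command, never from a script. Its argument "plan" is a list of rows, each an object with "grip": the closure, from 0 (fully open) to 1 (shut); "xyz": the shift along the tool's x, y, z in m, a list of three; "delta_rot": the turn, a rotation vector about the tool's x, y, z in units of 6 degrees (1.0 is 6 degrees), a list of three. In form: [{"grip": grip, "xyz": [x, y, z], "delta_rot": [rx, ry, rz]}, ...]. A call has 1 to 20 rows; each row is the pose to reach, as a shift and turn from the pose commanded when the call began, along the tool's axes at that moment; what a row does not reach only later rows make up. A row lasts 1/12 s, in which the tool goes at most 41.7 mm and 7.16 degrees, less where a joint would pass 70% of its speed; a pose out of reach is approached as far as the arm can. A call with a gripper value outside its range is refused whole. The fingers move at their own pace and stop on an object; the grip force is fixed at half the most. Time passes only in rows, so rows that repeat a pose let the fingers close. It gives the time, the measured TCP pose, the force, the opening and the grip force at its end, in the units of the state.
- env.observe(): the state, without advancing time (a new reading comes with each control period).
- env.read_camera(name): name is "side" or "top" or "wrist"; returns a dict with "image" (420x560x3 uint8, red, green, blue), "range_z" (420x560 float32, m along the optical axis (not along the pixel's ray), 0 where there is no reading), "intrinsics" (3x3 intrinsics, pixels), "origin" and "attitude" of the camera in the world. Camera axes: x right, y up, looking along -z (the intrinsics and any distortion apply to the point x, -y, -z); pixel columns grow to the right and rows downward; lengths in m; the calibration is good to about 2 mm. A picture is of the moment at which its call begins.
- env.finish_job(): hands the job in; it is judged then, once.
The state is a dict: "time_s": time; "qpos": joint angles; "dq": joint speeds; "tau": joint torques, N m; "position": TCP position; "tcp_rot": TCP orientation; "ft_force": force on the tool from outside, world axes, zero at the start; "wrist_torque": the same for the moment, N m; "gripper_width": finger opening in m; "grip_force": force on a finger pad.
Only numpy, scipy, OpenCV 4.12 (cv2) and the standard library are available. Lean on these libraries where they do the work, as an engineer would, in place of code of your own. Each camera call takes 0.05 s, during which the arm holds its last target. There are 200 camera calls.

### The job

In the white storage box, the low wooden case lies behind a canister, a carton and a hand stamp. Stand all three upright in the grey tray first, without shifting the case, then lay the case flat inside the white outline on the black imaging board, lengthwise along it, and only then put the canister, the carton and the stamp back upright in the box, each exactly where it stood at the start. Never let one of the three topple, and leave the tape roll, the eraser and the loupe where they are.

Things in the scene. Friction and masses are not known exactly. Their poses are not given: they have to be found in the camera images.
- canister_mid (a point): Centre, half-way up, of the loose aluminium canister: an upright round cylinder with a paper band, 43 mm in diameter, 90 mm tall, 0.12 kg (varies). It starts standing in the box, in one of three places of a row in front of the case. z is its upright axis.
- carton_mid (a point): Centre, half-way up, of the loose brown cardboard carton: an upright square box 40 x 40 mm, 95 mm tall, 0.14 kg (varies), sides along its x and y, z up. It starts standing in the same row in the box, roughly square to the box.
- stamp_mid (a point): Centre, half-way up, of the loose hand stamp, 90 mm tall, 0.12 kg (varies), standing on a round brass foot 44 mm in diameter and 16 mm high; above it a dark wooden round handle narrows to 24 mm in diameter, straight from 34 mm to 82 mm above the foot's underside, then tapers to 18 mm at the top. z is its upright axis. It starts in the same row in the box.
- case_mid (a point): Centre, half-way up, of the loose closed wooden case with brass inlay, lying flat: 36 mm along its x, 110 mm long along its y, 32 mm high, 0.15 kg (varies), its lid does not open. It starts in the box, beyond the row of three as seen from the robot, its long side along the row, about 14 mm of space between it and the row.
- box: Fixed white open storage box, 220 mm (its x) by 210 mm (its y), walls 28 mm high and 4 mm thick, floor 4 mm thick. Origin: centre of its underside, on the desk; z up, its x points away from the robot. The row of three stands along its y, about 20 mm before the origin (-x), places about 60 mm apart; the case lies about 35 mm beyond it (+x).
- tray: Fixed shallow grey tray, 250 mm (its x) by 110 mm (its y), rim 14 mm high, walls 4 mm and floor 4 mm thick. Origin: centre of its underside, on the desk. The eraser lies at its +x end; the rest of it is free.
- outline (a point): Centre of the white rectangular outline, 134 mm along its x by 60 mm along its y (lines 3 mm wide), on the top face, 8 mm above the desk, of the fixed black imaging board (250 mm by 140 mm). The outline's x is the direction in which the case's length (case y) must lie, either way round; z up.
- tape: Bystander: loose roll of cream masking tape, 40 mm in diameter, 15 mm high, lying in the front (-x) +y corner of the box. Origin: centre of its underside. Not to be moved.
- eraser: Bystander: loose white eraser, 20 x 42 x 12 mm, lying at the +x end of the tray, about 98 mm from its centre. Origin: centre of its underside. Not to be moved.
- loupe: Bystander: loose small black loupe, 34 mm in diameter, 26 mm high, standing on the imaging board, about 100 mm (+x) and 45 mm (+y) from the outline's centre. Origin: centre of its underside. Not to be moved.
Not all that is in view belongs to the job. Leave any green look-alike of the part that bears carton_mid alone.

How it is judged:
On the way, in this order (a step that is already met when the one before it is completed fails the run):
1. canister, carton and stamp all stand upright and released in the grey tray, the case not yet moved (x of canister_mid in the frame of tray between -0.125 and 0.125 m and y of canister_mid in the frame of tray between -0.055 and 0.055 m and z of each of canister_mid, stamp_mid in the frame of tray below 0.057 m and angle between each of canister_mid, carton_mid, stamp_mid's own z axis and vertical below 0.12 rad and x of carton_mid in the frame of tray between -0.125 and 0.125 m and y of carton_mid in the frame of tray between -0.055 and 0.055 m and z of carton_mid in the frame of tray below 0.0595 m and x of stamp_mid in the frame of tray between -0.125 and 0.125 m and y of stamp_mid in the frame of tray between -0.055 and 0.055 m and contact force between the fingers and canister below 0.2 N and contact force between the fingers and carton below 0.2 N and contact force between the fingers and stamp below 0.2 N and distance of case_mid from where it was at the start of the episode below 0.02 m), for 0.2 s.
2. the case lies flat and released inside the outline while the three still stand in the tray (x of canister_mid in the frame of tray between -0.125 and 0.125 m and y of canister_mid in the frame of tray between -0.055 and 0.055 m and z of each of canister_mid, stamp_mid in the frame of tray below 0.057 m and angle between each of canister_mid, carton_mid, stamp_mid's own z axis and vertical below 0.12 rad and x of carton_mid in the frame of tray between -0.125 and 0.125 m and y of carton_mid in the frame of tray between -0.055 and 0.055 m and z of carton_mid in the frame of tray below 0.0595 m and x of stamp_mid in the frame of tray between -0.125 and 0.125 m and y of stamp_mid in the frame of tray between -0.055 and 0.055 m and horizontal distance between case_mid and outline below 0.015 m and angle between the y axis of case_mid and the x axis of outline, either way round below 0.2 rad and z of case_mid in the frame of outline below 0.021 m and angle between case_mid's own z axis and vertical below 0.08 rad and contact force between the fingers and case below 0.2 N), for 0.2 s.
At the end, for the whole second after the job is handed in: The case lies flat on the board, its centre within 15 mm of the outline's centre and its length within 0.2 rad of the outline's; canister, carton and stamp each stand upright (within 0.12 rad) within 15 mm of where they stood at the start; all released and at rest (horizontal distance between case_mid and outline below 0.015 m and angle between the y axis of case_mid and the x axis of outline, either way round below 0.2 rad and z of case_mid in the frame of outline below 0.021 m and angle between case_mid's own z axis and vertical below 0.08 rad and distance of each of canister_mid, carton_mid, stamp_mid from where it was at the start of the episode below 0.015 m and angle between each of canister_mid, carton_mid, stamp_mid's own z axis and vertical below 0.12 rad and linear speed of each of canister, carton, stamp, case below 0.02 m/s and angular speed of each of canister, carton, stamp, case below 0.2 rad/s and contact force between the fingers and canister below 0.2 N and contact force between the fingers and carton below 0.2 N and contact force between the fingers and stamp below 0.2 N and contact force between the fingers and case below 0.2 N); the robot touches nothing.
It fails at once if canister, carton or stamp is toppled (angle between any of canister_mid, carton_mid, stamp_mid's own z axis and vertical above 0.8 rad).
It fails at once if tape roll, eraser or loupe is moved by more than 25 mm (distance of any of tape, eraser, loupe from where it was at the start of the episode above 0.025 m).
It also fails if it takes over 136 s, if anything falls off the work surface, if the arm or the gripper's body presses on something with over 40 N, if the wrist force passes 120 N, or if a joint passes its speed limit or range.

## Working session

There is one attempt and no reset: what is moved stays moved. The work goes in short steps, Python scripts to look and compute and a tool call to move; the robot and the scene stay as the last step left them, time stands still between calls to the robot, and variables do not carry over. Pictures are saved under pics/ and viewed, at most 14 in all, crops included, and the job is handed in when it is done.

Besides the shell and the picture viewer there is one more tool, called after ">>>" as name([rows], argument=value, ...), one row to a line, values as JSON. arm_command: Moves the arm, as the interface text tells. Its arguments: {"type":"object","properties":{"plan":{"type":"array","items":{"type":"object","properties":{"grip":{"type":"number"},"xyz":{"type":"array","items":{"type":"number"}},"delta_rot":{"type":"array","items":{"type":"number"}}}}}},"required":["plan"]}

```bash
mkdir -p pics; cat > h.py <<'E'
import numpy as np,cv2
from bench import env
from scipy.spatial.transform import Rotation as R
def att(a):
    a=np.asarray(a,float)
    if a.shape==(3,3): return a
    return R.from_rotvec(a).as_matrix() if a.size==3 else R.from_quat(a).as_matrix()
def cloud(c):
    K=np.array(c['intrinsics']);z=c['range_z'];h,w=z.shape
    u,v=np.meshgrid(np.arange(w),np.arange(h))
    p=np.stack([(u-K[0,2])/K[0,0]*z,-(v-K[1,2])/K[1,1]*z,-z],-1)
    P=p@att(c['attitude']).T+np.array(c['origin']);P[z==0]=np.nan
    return P
def ray(c,u,v,h):
    K=np.array(c['intrinsics']);d=att(c['attitude'])@np.array([(u-K[0,2])/K[0,0],-(v-K[1,2])/K[1,1],-1])
    o=np.array(c['origin']);return o+d*(h-o[2])/d[2]
def cam(n,save=None):
    c=env.read_camera(n)
    if save: cv2.imwrite('pics/'+save,c['image'][:,:,::-1])
    return c
E
python3 - <<'E'
from h import *
import pickle
for n in ['top','side']:
    c=cam(n,n+'0.png');print(n,c['origin'],c['attitude'],c['intrinsics'],{k for k in c});pickle.dump(c,open(n+'0.pkl','wb'))
s=env.observe();print(s['position'],s['tcp_rot'],s['gripper_width'],s['time_s'])
E
```

```text
top [0.43068903 0.00454749 0.84591651] [ 0.10898108 -0.1039618  -1.55406741] [[422.92459124   0.         276.30637939]
 [  0.         422.92459124 212.50091396]
 [  0.           0.           1.        ]] {'intrinsics', 'origin', 'image', 'attitude', 'range_z'}
side [-0.06827794 -0.80449017  0.6863815 ] [ 0.99716315 -0.35597165 -0.57486655] [[542.96205639   0.         272.31192384]
 [  0.         542.96205639 210.89089047]
 [  0.           0.           1.        ]] {'intrinsics', 'origin', 'image', 'attitude', 'range_z'}
[0.28125622 0.58542837 0.20732998] [-6.97445863e-01 -3.06289985e+00  2.67568258e-03] 0.08528795723458019 0.1
```

View pics/top0.png

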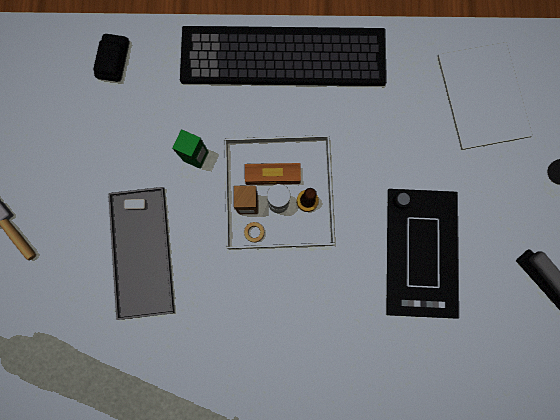

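View pics/side0.png

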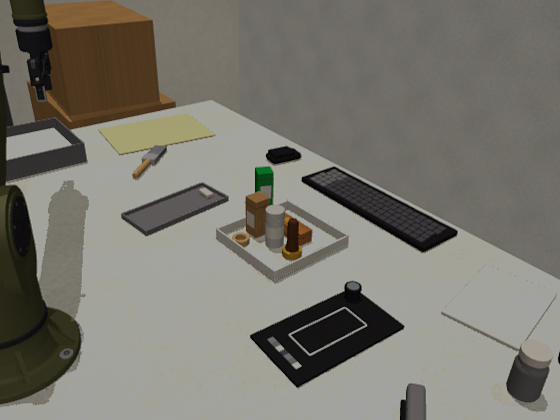

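The brown carton is at top pixel (245,200) and the green look-alike at (190,148). The brown one in the box row fits the description. In the top view:
- canister (279,196)
- stamp (308,199)
- case (273,172)
- tape (255,232)
- tray (142,253), with the eraser at (134,203)
- outline (422,253), with the loupe at (403,199)

Next I measure these and confirm the carton in one crop.

```bash
python3 - <<'E'
from h import *
import pickle
c=pickle.load(open('top0.pkl','rb'));P=cloud(c);im=c['image']
def top(n,u0,u1,v0,v1,z0,z1):
    Q=P[v0:v1,u0:u1].reshape(-1,3);Q=Q[(Q[:,2]>z0)&(Q[:,2]<z1)]
    r=cv2.minAreaRect((Q[:,:2]*1000).astype(np.float32))
    print(n,len(Q),'med z',np.median(Q[:,2]).round(4),'mean',Q[:,:2].mean(0).round(4),'rect',np.round(r[0],1),np.round(r[1],1),round(r[2],1))
print('desk z',np.nanmedian(P[330:400,300:380,2]))
top('carton',228,262,178,220,.09,.11)
top('can',264,292,178,218,.085,.11)
top('stamp',293,325,180,218,.085,.11)
top('stampfoot',293,325,180,218,.012,.03)
top('case',240,304,155,190,.028,.045)
top('tape',243,268,220,245,.013,.03)
top('eraser',120,150,195,212,.01,.025)
top('loupe',392,415,188,210,.025,.05)
top('green',165,215,120,175,.08,.12)
top('box',220,340,130,255,.02,.12)
top('boardtop',380,465,185,322,.004,.013)
top('tray',104,180,183,325,.010,.03)
# outline corners
g=cv2.cvtColor(im,cv2.COLOR_RGB2GRAY)
m=np.zeros_like(g);m[212:293,402:444]=(g[212:293,402:444]>110)
v,u=np.nonzero(m);Q=np.array([ray(c,a,b,.008)[:2] for a,b in zip(u,v)])
r=cv2.minAreaRect((Q*1000).astype(np.float32));print('outline',len(Q),r)
cr=im[110:270,150:350];cv2.imwrite('pics/crop.png',cv2.resize(cr,(750,600),interpolation=cv2.INTER_CUBIC)[:,:,::-1])
E
```

```text
desk z -0.000286282599304466
carton 491 med z 0.0986 mean [0.5613 0.065 ] rect [562.2  65.2] [40.3 38. ] 1.4
can 437 med z 0.0936 mean [0.5648 0.0047] rect [565.2   4.5] [41.6 41.5] 59.1
stamp 130 med z 0.0925 mean [ 0.5689 -0.0528] rect [569.  -53.2] [21.8 22. ] 0.4
stampfoot 202 med z 0.0201 mean [ 0.5661 -0.0496] rect [579.3 -51.3] [62.6 42.5] 11.1
case 1045 med z 0.0357 mean [0.6209 0.0163] rect [621.5  16.5] [ 37.1 108.5] 1.3
tape 207 med z 0.0184 mean [0.5054 0.0517] rect [505.6  52.3] [37.7 37.5] 0.5
eraser 214 med z 0.0152 mean [0.5582 0.2908] rect [558.4 291.3] [18.7 41.9] 0.8
loupe 245 med z 0.034 mean [ 0.572  -0.2375] rect [ 572.3 -238. ] [32.8 32.3] 14.6
green 525 med z 0.0944 mean [0.6591 0.174 ] rect [660.5 175.4] [41.  40.2] 66.5
box 3656 med z 0.0358 mean [0.5868 0.0138] rect [587.3   4.8] [220.9 210.7] 2.8
boardtop 8698 med z 0.0079 mean [ 0.4654 -0.2825] rect [ 475.8 -279.2] [157.4 264.3] 85.2
tray 1040 med z 0.0136 mean [0.4819 0.2789] rect [463.4 275.1] [250.2 111.6] 7.4
outline 233 ((471.1217346191406, -282.131103515625), (62.354610443115234, 136.64537048339844), 88.42272186279297)
```

View pics/crop.png

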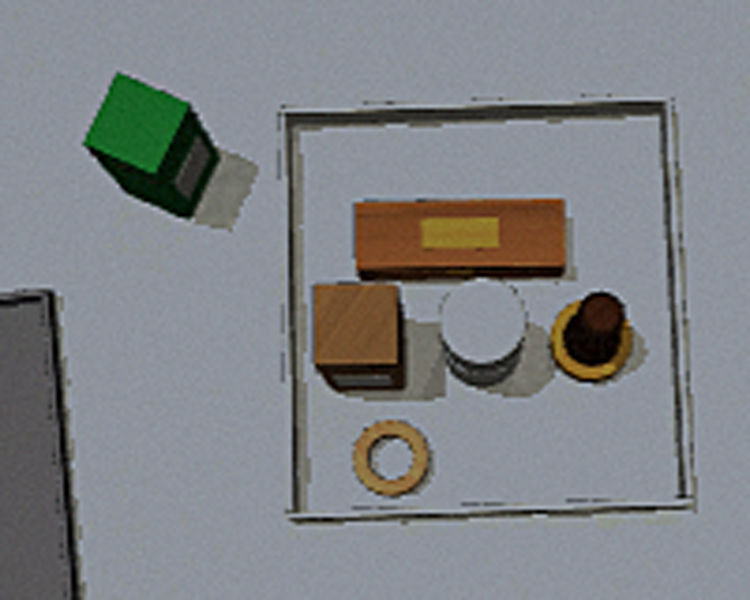

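The crop shows the brown carton in the box row (crop 357,322), and the green one stands outside the box, upper left. Measured heights and sizes match the given values. I move above the carton with the fingers closing along world x.

>>> arm_command([
  {"grip": 0.2,"xyz": [-0.03,-0.02,0],"delta_rot": [0,0,0.8]},
  {"grip": 0.2,"xyz": [-0.06,-0.044,0],"delta_rot": [0,0,1.6]},
  {"grip": 0.2,"xyz": [-0.09,-0.066,0],"delta_rot": [0,0,2.4]},
  {"grip": 0.2,"xyz": [-0.12,-0.088,0],"delta_rot": [0,0,3.2]},
  {"grip": 0.2,"xyz": [-0.15,-0.11,0],"delta_rot": [0,0,4.0]},
  {"grip": 0.2,"xyz": [-0.18,-0.132,0],"delta_rot": [0,0,4.8]},
  {"grip": 0.2,"xyz": [-0.21,-0.154,0],"delta_rot": [0,0,5.6]},
  {"grip": 0.2,"xyz": [-0.24,-0.175,0],"delta_rot": [0,0,6.4]},
  {"grip": 0.2,"xyz": [-0.27,-0.197,0],"delta_rot": [0,0,7.2]},
  {"grip": 0.2,"xyz": [-0.3,-0.219,-0.005],"delta_rot": [0,0,8]},
  {"grip": 0.2,"xyz": [-0.33,-0.241,-0.01],"delta_rot": [0,0,8.8]},
  {"grip": 0.2,"xyz": [-0.36,-0.262,-0.013],"delta_rot": [0,0,9.6]},
  {"grip": 0.2,"xyz": [-0.39,-0.284,-0.013],"delta_rot": [0,0,10.4]},
  {"grip": 0.2,"xyz": [-0.42,-0.306,-0.013],"delta_rot": [0,0,10.73]},
  {"grip": 0.2,"xyz": [-0.45,-0.328,-0.013],"delta_rot": [0,0,10.73]},
  {"grip": 0.2,"xyz": [-0.4785,-0.347,-0.013],"delta_rot": [0,0,10.73]},
  {"grip": 0.2,"xyz": [-0.4785,-0.347,-0.013],"delta_rot": [0,0,10.73]},
  {"grip": 0.2,"xyz": [-0.4785,-0.347,-0.013],"delta_rot": [0,0,10.73]},
  {"grip": 0.2,"xyz": [-0.4785,-0.347,-0.013],"delta_rot": [0,0,10.73]},
])

```text
time_s: 1.68
position: [0.562, 0.0667, 0.2208]
tcp_rot: [-2.221, -2.22, 0.001]
ft_force: [-0.8, 1.2, -1.1]
gripper_width: 0.0683
grip_force: 0.0
```

```bash
cat > w.py <<'E'
from h import *
import sys
s=env.observe();M=R.from_rotvec(s['tcp_rot']).as_matrix()
print('t',s['time_s'],'tcp',np.round(s['position'],4),'x',M[:,0].round(3),'y',M[:,1].round(3),'w',round(s['gripper_width'],4),'gf',np.round(s['grip_force'],1),'q7',s['qpos'][6])
c=cam('wrist',sys.argv[1]);P=cloud(c)
print('cam',np.round(c['origin'],3))
for n,x,y,z0,z1 in [('carton',.562,.065,.09,.11),('can',.565,.0045,.085,.105),('stamp',.569,-.053,.085,.105),('case',.6215,.0165,.028,.045)]:
    k=.065 if n=='case' else .03
    m=(abs(P[...,0]-x)<.03)&(abs(P[...,1]-y)<k)&(P[...,2]>z0)&(P[...,2]<z1)
    if m.sum()>50:
        r=cv2.minAreaRect((P[m][:,:2]*1000).astype(np.float32));print(n,m.sum(),np.median(P[m][:,2]).round(4),np.round(r[0],1),np.round(r[1],1),round(r[2],1))
E
python3 w.py w1.png
```

```text
t 1.6833 tcp [0.562  0.0667 0.2208] x [0.    1.    0.001] y [ 1.    -0.    -0.001] w 0.0683 gf 0.0 q7 -0.11380504145995081
cam [0.562 0.15  0.386]
carton 1932 0.099 [562.   66.6] [39.6 40.2] 1.5
can 1444 0.0939 [565.8   6.3] [41.9 41.9] 35.9
stamp 369 0.093 [569.7 -50.1] [22.1 20.6] 0.8
case 3008 0.0361 [621.6  18.1] [ 36.8 110.6] 1.9
```

View pics/w1.png

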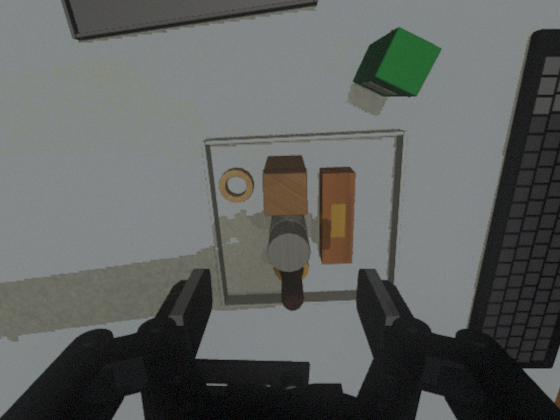

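The wrist view shows carton (285,190), canister (290,243), stamp (291,290) and case (337,215), and its measurements agree with the top view within 2 mm. Descend and grip the carton.

>>> arm_command([
  {"grip": 0.2,"xyz": [0,0,0.03],"delta_rot": [0,0,0]},
  {"grip": 0.2,"xyz": [0,0,0.06],"delta_rot": [0,0,0]},
  {"grip": 0.2,"xyz": [0,0,0.09],"delta_rot": [0,0,0]},
  {"grip": 0.2,"xyz": [0,0,0.115],"delta_rot": [0,0,0]},
  {"grip": 0.2,"xyz": [0,0,0.135],"delta_rot": [0,0,0]},
  {"grip": 0.2,"xyz": [0,0,0.15],"delta_rot": [0,0,0]},
  {"grip": 0.2,"xyz": [0,0,0.16],"delta_rot": [0,0,0]},
  {"grip": 0.2,"xyz": [0,0,0.163],"delta_rot": [0,0,0]},
  {"grip": 0.2,"xyz": [0,0,0.163],"delta_rot": [0,0,0]},
  {"grip": 0.4,"xyz": [0,0,0.163],"delta_rot": [0,0,0]},
  {"grip": 0.5,"xyz": [0,0,0.163],"delta_rot": [0,0,0]},
  {"grip": 0.55,"xyz": [0,0,0.163],"delta_rot": [0,0,0]},
  {"grip": 0.6,"xyz": [0,0,0.163],"delta_rot": [0,0,0]},
  {"grip": 0.8,"xyz": [0,0,0.163],"delta_rot": [0,0,0]},
  {"grip": 0.8,"xyz": [0,0,0.163],"delta_rot": [0,0,0]},
  {"grip": 0.8,"xyz": [0,0,0.163],"delta_rot": [0,0,0]},
])

```text
time_s: 3.07
position: [0.5636, 0.0664, 0.06]
tcp_rot: [2.221, 2.22, 0.004]
ft_force: [-1.4, 0.1, 6.5]
gripper_width: 0.0384
grip_force: 59.9
```

>>> arm_command([
  {"grip": 0.8,"xyz": [0,0,-0.01],"delta_rot": [0,0,0]},
  {"grip": 0.8,"xyz": [0,0,-0.03],"delta_rot": [0,0,0]},
  {"grip": 0.8,"xyz": [0,0,-0.055],"delta_rot": [0,0,0]},
  {"grip": 0.8,"xyz": [0,0,-0.08],"delta_rot": [0,0,0]},
  {"grip": 0.8,"xyz": [0.005,-0.005,-0.095],"delta_rot": [0,0,0]},
  {"grip": 0.8,"xyz": [0.02,-0.02,-0.1],"delta_rot": [0,0,0]},
  {"grip": 0.8,"xyz": [0.04,-0.038,-0.1],"delta_rot": [0,0,0]},
  {"grip": 0.8,"xyz": [0.062,-0.059,-0.1],"delta_rot": [0,0,0]},
  {"grip": 0.8,"xyz": [0.084,-0.08,-0.1],"delta_rot": [0,0,0]},
  {"grip": 0.8,"xyz": [0.106,-0.101,-0.1],"delta_rot": [0,0,0]},
  {"grip": 0.8,"xyz": [0.128,-0.122,-0.1],"delta_rot": [0,0,0]},
  {"grip": 0.8,"xyz": [0.15,-0.143,-0.1],"delta_rot": [0,0,0]},
  {"grip": 0.8,"xyz": [0.17,-0.162,-0.1],"delta_rot": [0,0,0]},
  {"grip": 0.8,"xyz": [0.186,-0.177,-0.1],"delta_rot": [0,0,0]},
  {"grip": 0.8,"xyz": [0.195,-0.186,-0.1],"delta_rot": [0,0,0]},
  {"grip": 0.8,"xyz": [0.197,-0.188,-0.1],"delta_rot": [0,0,0]},
  {"grip": 0.8,"xyz": [0.197,-0.188,-0.1],"delta_rot": [0,0,0]},
  {"grip": 0.8,"xyz": [0.197,-0.188,-0.1],"delta_rot": [0,0,0]},
])

```text
time_s: 4.57
position: [0.3755, 0.2621, 0.1586]
tcp_rot: [2.223, 2.219, 0.001]
ft_force: [0.9, 0.8, -1.8]
gripper_width: 0.0386
grip_force: 60.6
```

```bash
python3 - <<'E'
from h import *
c=cam('top','t1.png');P=cloud(c);s=env.observe();print(s['position'],s['gripper_width'],s['qpos'].round(2) if hasattr(s['qpos'],'round') else s['qpos'])
E
```

```text
[0.37568838 0.26190685 0.15849215] 0.03861088652624928 [-0.84 -0.06  0.17  1.98  0.01  1.22 -0.68]
```

View pics/t1.png

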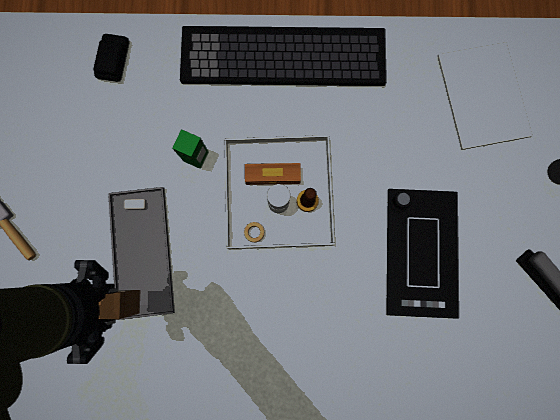

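The picture shows the carton held over the tray's near end (123,305), with the canister, stamp, case and tape untouched. Lower and release.

>>> arm_command([
  {"grip": 0.8,"xyz": [0,0,0.02],"delta_rot": [0,0,0]},
  {"grip": 0.8,"xyz": [0,0,0.045],"delta_rot": [0,0,0]},
  {"grip": 0.8,"xyz": [0,0,0.07],"delta_rot": [0,0,0]},
  {"grip": 0.8,"xyz": [0,0,0.086],"delta_rot": [0,0,0]},
  {"grip": 0.8,"xyz": [0,0,0.094],"delta_rot": [0,0,0]},
  {"grip": 0.8,"xyz": [0,0,0.098],"delta_rot": [0,0,0]},
  {"grip": 0.8,"xyz": [0,0,0.099],"delta_rot": [0,0,0]},
  {"grip": 0.8,"xyz": [0,0,0.099],"delta_rot": [0,0,0]},
  {"grip": 0.8,"xyz": [0,0,0.099],"delta_rot": [0,0,0]},
])

```text
time_s: 5.37
position: [0.3757, 0.2633, 0.0601]
tcp_rot: [2.223, 2.22, 0.003]
ft_force: [0.8, 0.1, -1.3]
gripper_width: 0.0384
grip_force: 60.5
```

>>> arm_command([
  {"grip": 0.8,"xyz": [0,0,0.001],"delta_rot": [0,0,0]},
  {"grip": 0.8,"xyz": [0,0,0.0015],"delta_rot": [0,0,0]},
  {"grip": 0.8,"xyz": [0,0,0.0015],"delta_rot": [0,0,0]},
  {"grip": 0.5,"xyz": [0,0,0.0015],"delta_rot": [0,0,0]},
  {"grip": 0.4,"xyz": [0,0,0.0015],"delta_rot": [0,0,0]},
  {"grip": 0.3,"xyz": [0,0,0.0015],"delta_rot": [0,0,0]},
  {"grip": 0.3,"xyz": [0,0,0.0015],"delta_rot": [0,0,0]},
  {"grip": 0.3,"xyz": [0,0,0.0015],"delta_rot": [0,0,0]},
  {"grip": 0.3,"xyz": [0,0,-0.01],"delta_rot": [0,0,0]},
  {"grip": 0.3,"xyz": [0,0,-0.03],"delta_rot": [0,0,0]},
  {"grip": 0.3,"xyz": [0,0,-0.055],"delta_rot": [0,0,0]},
  {"grip": 0.3,"xyz": [0,0,-0.08],"delta_rot": [0,0,0]},
  {"grip": 0.3,"xyz": [0,0,-0.1],"delta_rot": [0,0,0]},
  {"grip": 0.25,"xyz": [0,0,-0.1],"delta_rot": [0,0,0]},
  {"grip": 0.25,"xyz": [0,0,-0.1],"delta_rot": [0,0,0]},
])

```text
time_s: 6.62
position: [0.3753, 0.2636, 0.1603]
tcp_rot: [2.222, 2.221, 0.004]
ft_force: [0.2, 0.6, -1.3]
gripper_width: 0.0637
grip_force: 0.0
```

```bash
cat > t.py <<'E'
from h import *
import sys
s=env.observe();print('t',s['time_s'],np.round(s['position'],4))
c=cam('top',sys.argv[1]);P=cloud(c)
for a in sys.argv[2:]:
    n,x,y,z0,z1,k=a.split(',');x,y,z0,z1,k=map(float,(x,y,z0,z1,k))
    m=(abs(P[...,0]-x)<k)&(abs(P[...,1]-y)<k)&(P[...,2]>z0)&(P[...,2]<z1)
    if m.sum()>30:
        r=cv2.minAreaRect((P[m][:,:2]*1000).astype(np.float32));print(n,m.sum(),np.median(P[m][:,2]).round(4),np.round(r[0],1),np.round(r[1],1),round(r[2],1))
    else: print(n,'none',m.sum())
E
python3 t.py t2.png carton,.376,.263,.085,.115,.04 can,.565,.005,.085,.105,.03 case,.6215,.017,.028,.045,.065
```

```text
t 6.6167 [0.3753 0.2636 0.1603]
carton 598 0.098 [374.8 262.5] [39.5 40.8] 1.5
can 436 0.0936 [565.2   4.7] [41.8 41.7] 15.0
case 1068 0.0357 [598.6  11.6] [ 83.3 117.9] 0.6
```

>>> arm_command([
  {"grip": 0.25,"xyz": [-0.02,0.015,0],"delta_rot": [0,0,0]},
  {"grip": 0.25,"xyz": [-0.05,0.037,0],"delta_rot": [0,0,0]},
  {"grip": 0.25,"xyz": [-0.08,0.059,0],"delta_rot": [0,0,0]},
  {"grip": 0.25,"xyz": [-0.11,0.081,0],"delta_rot": [0,0,0]},
  {"grip": 0.25,"xyz": [-0.14,0.103,0],"delta_rot": [0,0,0]},
  {"grip": 0.25,"xyz": [-0.17,0.125,0],"delta_rot": [0,0,0]},
  {"grip": 0.25,"xyz": [-0.2,0.147,0],"delta_rot": [0,0,0]},
  {"grip": 0.25,"xyz": [-0.23,0.169,0],"delta_rot": [0,0,0]},
  {"grip": 0.25,"xyz": [-0.25,0.184,0],"delta_rot": [0,0,0]},
  {"grip": 0.25,"xyz": [-0.258,0.19,0],"delta_rot": [0,0,0]},
  {"grip": 0.25,"xyz": [-0.258,0.19,0],"delta_rot": [0,0,0]},
  {"grip": 0.25,"xyz": [-0.258,0.19,0],"delta_rot": [0,0,0]},
  {"grip": 0.25,"xyz": [-0.258,0.19,0.02],"delta_rot": [0,0,0]},
  {"grip": 0.25,"xyz": [-0.258,0.19,0.045],"delta_rot": [0,0,0]},
  {"grip": 0.25,"xyz": [-0.258,0.19,0.07],"delta_rot": [0,0,0]},
  {"grip": 0.25,"xyz": [-0.258,0.19,0.09],"delta_rot": [0,0,0]},
  {"grip": 0.25,"xyz": [-0.258,0.19,0.1],"delta_rot": [0,0,0]},
  {"grip": 0.25,"xyz": [-0.258,0.19,0.104],"delta_rot": [0,0,0]},
  {"grip": 0.25,"xyz": [-0.258,0.19,0.104],"delta_rot": [0,0,0]},
])

```text
time_s: 8.25
position: [0.5636, 0.0064, 0.0547]
tcp_rot: [-2.219, -2.222, 0.001]
ft_force: [-0.1, -0.6, 0.3]
gripper_width: 0.0642
grip_force: 0.0
```

>>> arm_command([
  {"grip": 0.4,"xyz": [0,0,0],"delta_rot": [0,0,0]},
  {"grip": 0.48,"xyz": [0,0,0],"delta_rot": [0,0,0]},
  {"grip": 0.54,"xyz": [0,0,0],"delta_rot": [0,0,0]},
  {"grip": 0.6,"xyz": [0,0,0],"delta_rot": [0,0,0]},
  {"grip": 0.8,"xyz": [0,0,0],"delta_rot": [0,0,0]},
  {"grip": 0.8,"xyz": [0,0,0],"delta_rot": [0,0,0]},
  {"grip": 0.8,"xyz": [0,0,0],"delta_rot": [0,0,0]},
])

```text
time_s: 8.83
position: [0.5658, 0.0052, 0.0572]
tcp_rot: [2.221, 2.22, 0.004]
ft_force: [-0.6, 0.5, 6.1]
gripper_width: 0.0406
grip_force: 59.9
```

>>> arm_command([
  {"grip": 0.8,"xyz": [0,0,-0.01],"delta_rot": [0,0,0]},
  {"grip": 0.8,"xyz": [0,0,-0.03],"delta_rot": [0,0,0]},
  {"grip": 0.8,"xyz": [0,0,-0.055],"delta_rot": [0,0,0]},
  {"grip": 0.8,"xyz": [0,0,-0.08],"delta_rot": [0,0,0]},
  {"grip": 0.8,"xyz": [0.007,-0.003,-0.095],"delta_rot": [0,0,0]},
  {"grip": 0.8,"xyz": [0.023,-0.01,-0.1],"delta_rot": [0,0,0]},
  {"grip": 0.8,"xyz": [0.046,-0.02,-0.1],"delta_rot": [0,0,0]},
  {"grip": 0.8,"xyz": [0.074,-0.032,-0.1],"delta_rot": [0,0,0]},
  {"grip": 0.8,"xyz": [0.102,-0.044,-0.1],"delta_rot": [0,0,0]},
  {"grip": 0.8,"xyz": [0.13,-0.056,-0.1],"delta_rot": [0,0,0]},
  {"grip": 0.8,"xyz": [0.158,-0.069,-0.1],"delta_rot": [0,0,0]},
  {"grip": 0.8,"xyz": [0.186,-0.081,-0.1],"delta_rot": [0,0,0]},
  {"grip": 0.8,"xyz": [0.214,-0.093,-0.1],"delta_rot": [0,0,0]},
  {"grip": 0.8,"xyz": [0.24,-0.104,-0.1],"delta_rot": [0,0,0]},
  {"grip": 0.8,"xyz": [0.26,-0.113,-0.1],"delta_rot": [0,0,0]},
  {"grip": 0.8,"xyz": [0.267,-0.116,-0.1],"delta_rot": [0,0,0]},
  {"grip": 0.8,"xyz": [0.267,-0.116,-0.1],"delta_rot": [0,0,0]},
  {"grip": 0.8,"xyz": [0.267,-0.116,-0.1],"delta_rot": [0,0,0]},
])

```text
time_s: 10.33
position: [0.4492, 0.271, 0.1556]
tcp_rot: [2.222, 2.22, -0.0]
ft_force: [0.2, -0.4, -1.3]
gripper_width: 0.0406
grip_force: 60.9
```

>>> arm_command([
  {"grip": 0.8,"xyz": [0,0,0.02],"delta_rot": [0,0,0]},
  {"grip": 0.8,"xyz": [0,0,0.045],"delta_rot": [0,0,0]},
  {"grip": 0.8,"xyz": [0,0,0.07],"delta_rot": [0,0,0]},
  {"grip": 0.8,"xyz": [0,0,0.086],"delta_rot": [0,0,0]},
  {"grip": 0.8,"xyz": [0,0,0.094],"delta_rot": [0,0,0]},
  {"grip": 0.8,"xyz": [0,0,0.098],"delta_rot": [0,0,0]},
  {"grip": 0.8,"xyz": [0,0,0.1],"delta_rot": [0,0,0]},
  {"grip": 0.8,"xyz": [0,0,0.1],"delta_rot": [0,0,0]},
  {"grip": 0.8,"xyz": [0,0,0.1],"delta_rot": [0,0,0]},
])

```text
time_s: 11.08
position: [0.4497, 0.2709, 0.0574]
tcp_rot: [2.224, 2.219, 0.001]
ft_force: [-2.0, -1.2, 6.3]
gripper_width: 0.0407
grip_force: 61.4
```

>>> arm_command([
  {"grip": 0.5,"xyz": [0,0,0],"delta_rot": [0,0,0]},
  {"grip": 0.4,"xyz": [0,0,0],"delta_rot": [0,0,0]},
  {"grip": 0.32,"xyz": [0,0,0],"delta_rot": [0,0,0]},
  {"grip": 0.32,"xyz": [0,0,0],"delta_rot": [0,0,0]},
  {"grip": 0.32,"xyz": [0,0,0],"delta_rot": [0,0,0]},
  {"grip": 0.32,"xyz": [0,0,-0.01],"delta_rot": [0,0,0]},
  {"grip": 0.32,"xyz": [0,0,-0.03],"delta_rot": [0,0,0]},
  {"grip": 0.32,"xyz": [0,0,-0.055],"delta_rot": [0,0,0]},
  {"grip": 0.32,"xyz": [0,0,-0.08],"delta_rot": [0,0,0]},
  {"grip": 0.32,"xyz": [0,0,-0.1],"delta_rot": [0,0,0]},
  {"grip": 0.32,"xyz": [0,0,-0.105],"delta_rot": [0,0,0]},
  {"grip": 0.32,"xyz": [0,0,-0.105],"delta_rot": [0,0,0]},
])

```text
time_s: 12.08
position: [0.4499, 0.2729, 0.1627]
tcp_rot: [2.222, 2.221, 0.007]
ft_force: [-0.5, 0.6, 0.5]
gripper_width: 0.0586
grip_force: 0.0
```

>>> arm_command([
  {"grip": 0.35,"xyz": [-0.025,0.009,0],"delta_rot": [0,0,0]},
  {"grip": 0.35,"xyz": [-0.055,0.02,0],"delta_rot": [0,0,0]},
  {"grip": 0.35,"xyz": [-0.09,0.033,0],"delta_rot": [0,0,0]},
  {"grip": 0.35,"xyz": [-0.125,0.046,0],"delta_rot": [0,0,0]},
  {"grip": 0.35,"xyz": [-0.16,0.059,0],"delta_rot": [0,0,0]},
  {"grip": 0.35,"xyz": [-0.195,0.072,0],"delta_rot": [0,0,0]},
  {"grip": 0.35,"xyz": [-0.23,0.085,0],"delta_rot": [0,0,0]},
  {"grip": 0.35,"xyz": [-0.265,0.098,0],"delta_rot": [0,0,0]},
  {"grip": 0.35,"xyz": [-0.295,0.109,0],"delta_rot": [0,0,0]},
  {"grip": 0.35,"xyz": [-0.315,0.116,0],"delta_rot": [0,0,0]},
  {"grip": 0.35,"xyz": [-0.323,0.12,0],"delta_rot": [0,0,0]},
  {"grip": 0.35,"xyz": [-0.323,0.12,0],"delta_rot": [0,0,0]},
  {"grip": 0.35,"xyz": [-0.323,0.12,0],"delta_rot": [0,0,0]},
])

```text
time_s: 13.17
position: [0.5678, -0.0498, 0.1593]
tcp_rot: [-2.22, -2.22, 0.002]
ft_force: [-0.7, 0.2, -0.7]
gripper_width: 0.0558
grip_force: 0.0
```

```bash
sed -i 's/n,x,y,z0,z1 in/n,x,y,z0,z1 in [("can2",.45,.271,.085,.115)]+/' w.py; python3 w.py w2.png; python3 t.py t3.png can,.45,.271,.085,.115,.03 carton,.375,.263,.085,.115,.03
```

```text
t 13.1667 tcp [ 0.5678 -0.0498  0.1593] x [0.    1.    0.001] y [ 1.    -0.    -0.002] w 0.0558 gf 0.0 q7 0.13440392412745203
cam [0.568 0.034 0.325]
stamp 710 0.0932 [569.8 -50.4] [23.1 20.5] 1.1
case 5970 0.0361 [621.6  18. ] [ 36.9 110. ] 1.6
t 13.2167 [ 0.5678 -0.0488  0.1595]
can 476 0.0934 [450.  269.2] [41.5 41.5] 49.6
carton 595 0.0983 [375.  262.5] [39.2 40.7] 1.2
```

>>> arm_command([
  {"grip": 0.35,"xyz": [-0.001,0.001,0.02],"delta_rot": [0,0,0]},
  {"grip": 0.35,"xyz": [-0.001,0.001,0.045],"delta_rot": [0,0,0]},
  {"grip": 0.35,"xyz": [-0.001,0.001,0.07],"delta_rot": [0,0,0]},
  {"grip": 0.35,"xyz": [-0.001,0.001,0.09],"delta_rot": [0,0,0]},
  {"grip": 0.35,"xyz": [-0.001,0.001,0.102],"delta_rot": [0,0,0]},
  {"grip": 0.35,"xyz": [-0.001,0.001,0.108],"delta_rot": [0,0,0]},
  {"grip": 0.35,"xyz": [-0.001,0.001,0.108],"delta_rot": [0,0,0]},
  {"grip": 0.5,"xyz": [-0.001,0.001,0.108],"delta_rot": [0,0,0]},
  {"grip": 0.6,"xyz": [-0.001,0.001,0.108],"delta_rot": [0,0,0]},
  {"grip": 0.66,"xyz": [-0.001,0.001,0.108],"delta_rot": [0,0,0]},
  {"grip": 0.71,"xyz": [-0.001,0.001,0.108],"delta_rot": [0,0,0]},
  {"grip": 0.76,"xyz": [-0.001,0.001,0.108],"delta_rot": [0,0,0]},
  {"grip": 0.95,"xyz": [-0.001,0.001,0.108],"delta_rot": [0,0,0]},
  {"grip": 0.95,"xyz": [-0.001,0.001,0.108],"delta_rot": [0,0,0]},
  {"grip": 0.95,"xyz": [-0.001,0.001,0.108],"delta_rot": [0,0,0]},
])

```text
time_s: 14.52
position: [0.5706, -0.0521, 0.0536]
tcp_rot: [2.221, 2.22, 0.003]
ft_force: [0.5, 0.0, 6.2]
gripper_width: 0.0211
grip_force: 58.6
```

>>> arm_command([
  {"grip": 0.95,"xyz": [0,0,-0.01],"delta_rot": [0,0,0]},
  {"grip": 0.95,"xyz": [0,0,-0.03],"delta_rot": [0,0,0]},
  {"grip": 0.95,"xyz": [0,0,-0.055],"delta_rot": [0,0,0]},
  {"grip": 0.95,"xyz": [0,0,-0.08],"delta_rot": [0,0,0]},
  {"grip": 0.95,"xyz": [0.01,-0.001,-0.095],"delta_rot": [0,0,0]},
  {"grip": 0.95,"xyz": [0.03,-0.004,-0.1],"delta_rot": [0,0,0]},
  {"grip": 0.95,"xyz": [0.06,-0.009,-0.1],"delta_rot": [0,0,0]},
  {"grip": 0.95,"xyz": [0.095,-0.014,-0.1],"delta_rot": [0,0,0]},
  {"grip": 0.95,"xyz": [0.13,-0.02,-0.1],"delta_rot": [0,0,0]},
  {"grip": 0.95,"xyz": [0.165,-0.025,-0.1],"delta_rot": [0,0,0]},
  {"grip": 0.95,"xyz": [0.2,-0.031,-0.1],"delta_rot": [0,0,0]},
  {"grip": 0.95,"xyz": [0.235,-0.036,-0.1],"delta_rot": [0,0,0]},
  {"grip": 0.95,"xyz": [0.268,-0.042,-0.1],"delta_rot": [0,0,0]},
  {"grip": 0.95,"xyz": [0.298,-0.047,-0.1],"delta_rot": [0,0,0]},
  {"grip": 0.95,"xyz": [0.32,-0.051,-0.1],"delta_rot": [0,0,0]},
  {"grip": 0.95,"xyz": [0.332,-0.052,-0.1],"delta_rot": [0,0,0]},
  {"grip": 0.95,"xyz": [0.332,-0.052,-0.1],"delta_rot": [0,0,0]},
  {"grip": 0.95,"xyz": [0.332,-0.052,-0.1],"delta_rot": [0,0,0]},
])

```text
time_s: 16.02
position: [0.5178, 0.2788, 0.1522]
tcp_rot: [2.221, 2.22, -0.002]
ft_force: [-0.2, -0.7, -0.7]
gripper_width: 0.0212
grip_force: 59.0
```

>>> arm_command([
  {"grip": 0.95,"xyz": [0,0,0.02],"delta_rot": [0,0,0]},
  {"grip": 0.95,"xyz": [0,0,0.045],"delta_rot": [0,0,0]},
  {"grip": 0.95,"xyz": [0,0,0.07],"delta_rot": [0,0,0]},
  {"grip": 0.95,"xyz": [0,0,0.086],"delta_rot": [0,0,0]},
  {"grip": 0.95,"xyz": [0,0,0.094],"delta_rot": [0,0,0]},
  {"grip": 0.95,"xyz": [0,0,0.098],"delta_rot": [0,0,0]},
  {"grip": 0.95,"xyz": [0,0,0.1],"delta_rot": [0,0,0]},
  {"grip": 0.95,"xyz": [0,0,0.1],"delta_rot": [0,0,0]},
  {"grip": 0.95,"xyz": [0,0,0.1],"delta_rot": [0,0,0]},
])

```text
time_s: 16.77
position: [0.5192, 0.2792, 0.0538]
tcp_rot: [2.223, 2.218, 0.004]
ft_force: [0.5, 0.8, -0.7]
gripper_width: 0.021
grip_force: 59.0
```

>>> arm_command([
  {"grip": 0.95,"xyz": [0,0,0.001],"delta_rot": [0,0,0]},
  {"grip": 0.95,"xyz": [0,0,0.0015],"delta_rot": [0,0,0]},
  {"grip": 0.95,"xyz": [0,0,0.0015],"delta_rot": [0,0,0]},
  {"grip": 0.7,"xyz": [0,0,0.0015],"delta_rot": [0,0,0]},
  {"grip": 0.62,"xyz": [0,0,0.0015],"delta_rot": [0,0,0]},
  {"grip": 0.55,"xyz": [0,0,0.0015],"delta_rot": [0,0,0]},
  {"grip": 0.55,"xyz": [0,0,0.0015],"delta_rot": [0,0,0]},
  {"grip": 0.55,"xyz": [0,0,0.0015],"delta_rot": [0,0,0]},
  {"grip": 0.55,"xyz": [0,0,-0.01],"delta_rot": [0,0,0]},
  {"grip": 0.55,"xyz": [0,0,-0.03],"delta_rot": [0,0,0]},
  {"grip": 0.55,"xyz": [0,0,-0.055],"delta_rot": [0,0,0]},
  {"grip": 0.55,"xyz": [0,0,-0.08],"delta_rot": [0,0,0]},
  {"grip": 0.55,"xyz": [0,0,-0.105],"delta_rot": [0,0,0]},
  {"grip": 0.4,"xyz": [0,0,-0.105],"delta_rot": [0,0,0]},
  {"grip": 0.3,"xyz": [0,0,-0.105],"delta_rot": [0,0,0]},
])

```text
time_s: 18.02
position: [0.519, 0.2806, 0.16]
tcp_rot: [2.222, 2.22, 0.007]
ft_force: [1.4, -0.1, -1.1]
gripper_width: 0.0597
grip_force: 0.0
```

```bash
python3 t.py t4.png can,.45,.271,.085,.115,.03 carton,.375,.263,.085,.115,.03 stamp,.519,.279,.085,.12,.02 case,.6215,.017,.028,.045,.06
```

```text
t 18.0167 [0.519  0.2806 0.16  ]
can 476 0.0934 [450.2 269.6] [41.2 42.1] 50.0
carton 597 0.0984 [375.  262.5] [39.3 40.8] 1.2
stamp 133 0.0923 [517.9 277.4] [21.  22.4] 65.6
case 1041 0.0357 [621.7  16.6] [ 36.9 108.8] 1.6
```

>>> arm_command([
  {"grip": 0.3,"xyz": [-0.02,0.008,0],"delta_rot": [0,0,0]},
  {"grip": 0.3,"xyz": [-0.05,0.02,0],"delta_rot": [0,0,0]},
  {"grip": 0.3,"xyz": [-0.085,0.033,0],"delta_rot": [0,0,0]},
  {"grip": 0.3,"xyz": [-0.12,0.047,0],"delta_rot": [0,0,0]},
  {"grip": 0.3,"xyz": [-0.155,0.06,0],"delta_rot": [0,0,-0.1]},
  {"grip": 0.3,"xyz": [-0.19,0.074,0],"delta_rot": [0,0,-0.2]},
  {"grip": 0.3,"xyz": [-0.225,0.088,0],"delta_rot": [0,0,-0.27]},
  {"grip": 0.3,"xyz": [-0.25,0.098,0],"delta_rot": [0,0,-0.27]},
  {"grip": 0.3,"xyz": [-0.263,0.103,0],"delta_rot": [0,0,-0.27]},
  {"grip": 0.3,"xyz": [-0.263,0.103,0],"delta_rot": [0,0,-0.27]},
  {"grip": 0.3,"xyz": [-0.263,0.103,0.02],"delta_rot": [0,0,-0.27]},
  {"grip": 0.3,"xyz": [-0.263,0.103,0.05],"delta_rot": [0,0,-0.27]},
  {"grip": 0.3,"xyz": [-0.263,0.103,0.075],"delta_rot": [0,0,-0.27]},
  {"grip": 0.3,"xyz": [-0.263,0.103,0.095],"delta_rot": [0,0,-0.27]},
  {"grip": 0.3,"xyz": [-0.263,0.103,0.105],"delta_rot": [0,0,-0.27]},
  {"grip": 0.3,"xyz": [-0.263,0.103,0.11],"delta_rot": [0,0,-0.27]},
  {"grip": 0.3,"xyz": [-0.263,0.103,0.11],"delta_rot": [0,0,-0.27]},
])

```text
time_s: 19.48
position: [0.6195, 0.0179, 0.0462]
tcp_rot: [-2.188, -2.252, 0.003]
ft_force: [-0.4, -0.5, -0.2]
gripper_width: 0.06
grip_force: 0.0
```

>>> arm_command([
  {"grip": 0.3,"xyz": [0,0.001,0.012],"delta_rot": [0,0,0]},
  {"grip": 0.3,"xyz": [0,0.001,0.022],"delta_rot": [0,0,0]},
  {"grip": 0.3,"xyz": [0,0.001,0.03],"delta_rot": [0,0,0]},
  {"grip": 0.3,"xyz": [0,0.001,0.034],"delta_rot": [0,0,0]},
  {"grip": 0.3,"xyz": [0,0.001,0.036],"delta_rot": [0,0,0]},
  {"grip": 0.3,"xyz": [0,0.001,0.036],"delta_rot": [0,0,0]},
  {"grip": 0.45,"xyz": [0,0.001,0.036],"delta_rot": [0,0,0]},
  {"grip": 0.52,"xyz": [0,0.001,0.036],"delta_rot": [0,0,0]},
  {"grip": 0.58,"xyz": [0,0.001,0.036],"delta_rot": [0,0,0]},
  {"grip": 0.64,"xyz": [0,0.001,0.036],"delta_rot": [0,0,0]},
  {"grip": 0.85,"xyz": [0,0.001,0.036],"delta_rot": [0,0,0]},
  {"grip": 0.85,"xyz": [0,0.001,0.036],"delta_rot": [0,0,0]},
  {"grip": 0.85,"xyz": [0,0.001,0.036],"delta_rot": [0,0,0]},
])

```text
time_s: 20.57
position: [0.6223, 0.0169, 0.0134]
tcp_rot: [2.19, 2.251, 0.003]
ft_force: [-2.7, 0.0, 9.6]
gripper_width: 0.0131
grip_force: 4.9
```

```bash
python3 w.py w3.png; python3 -c "
from h import *
c=cam('side');cv2.imwrite('pics/s3.png',cv2.resize(c['image'][170:290,200:360],(800,600),interpolation=cv2.INTER_CUBIC)[:,:,::-1])"
```

```text
t 20.5667 tcp [0.6223 0.0169 0.0134] x [-0.028  1.     0.001] y [1.    0.028 0.002] w 0.0131 gf 4.9 q7 0.1348582798749595
cam [0.619 0.101 0.179]
can 5066 0.0949 [584.2  16. ] [24.4 27.9] 7.3
case 11319 0.0361 [621.9  18.2] [ 36.5 110.3] 1.8
```

View pics/s3.png

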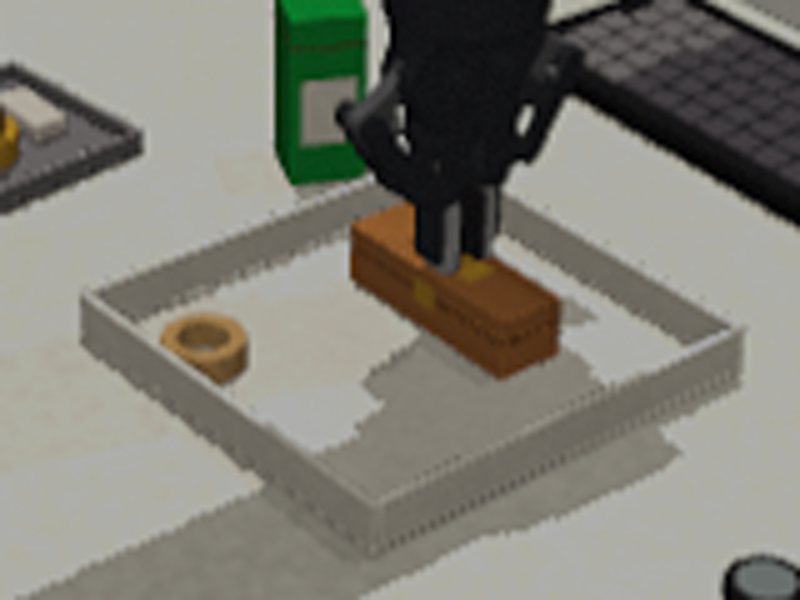

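View pics/w3.png

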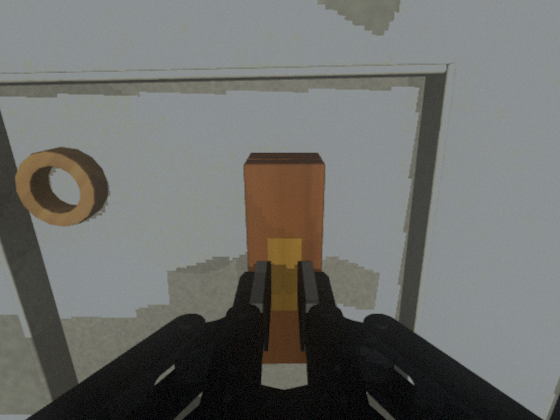

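The side view shows the fingers closed on top of the case (tips at crop 445,268) instead of around it, and the case hasn't moved. The fingertips must be higher than the TCP reading suggests, so I measure the tip height.

```bash
python3 - <<'E'
from h import *
for n in ['wrist','side']:
    c=cam(n);P=cloud(c);g=c['image'].max(2)
    m=(abs(P[...,0]-.6223)<.05)&(abs(P[...,1]-.017)<.02)&(g<90)&(P[...,2]>.005)&(P[...,2]<.12)
    Q=P[m];print(n,len(Q),np.percentile(Q[:,2],[0,1,3,10,30]).round(4));
    for s in (-1,1):
        L=Q[(s*(Q[:,0]-.6223)>0)&(Q[:,2]<.07)];
        if len(L):print(s,len(L),np.percentile(L[:,2],[0,2,5,10]).round(4),L[:,0].min().round(4),L[:,0].max().round(4),L[:,1].min().round(4),L[:,1].max().round(4))
s=env.observe();print(s['ft_force'],s['position'],s['gripper_width'],s['grip_force'])
E
```

```text
wrist 33366 [0.0342 0.0363 0.0434 0.0713 0.0918]
-1 1685 [0.0342 0.0356 0.0359 0.0362] 0.6016 0.6223 -0.003 0.0286
1 1553 [0.0349 0.0356 0.0359 0.0364] 0.6223 0.6418 -0.003 0.029
side 815 [0.0053 0.0074 0.0115 0.0305 0.0612]
-1 206 [0.0053 0.0065 0.0084 0.0109] 0.5995 0.6188 -0.0025 0.0367
1 92 [0.0327 0.0345 0.0356 0.0366] 0.6249 0.6428 -0.0005 0.0223
[-2.81520394 -1.73366788  9.19120802] [0.62234523 0.01698061 0.01342654] 0.012962188900024743 4.832235388857953
```

>>> arm_command([
  {"grip": 0.85,"xyz": [0,0,-0.015],"delta_rot": [0,0,0]},
  {"grip": 0.5,"xyz": [0,0,-0.025],"delta_rot": [0,0,0]},
  {"grip": 0.3,"xyz": [0,0,-0.025],"delta_rot": [0,0,0]},
  {"grip": 0.3,"xyz": [0,0,-0.025],"delta_rot": [0,0,0]},
  {"grip": 0.3,"xyz": [0,0,-0.025],"delta_rot": [0,0,0]},
  {"grip": 0.3,"xyz": [0,0,-0.025],"delta_rot": [0,0,0]},
  {"grip": 0.3,"xyz": [0,0,-0.01],"delta_rot": [0,0,0]},
  {"grip": 0.3,"xyz": [0,0,0.0],"delta_rot": [0,0,0]},
  {"grip": 0.3,"xyz": [0,0,0.006],"delta_rot": [0,0,0]},
  {"grip": 0.3,"xyz": [0,0,0.011],"delta_rot": [0,0,0]},
  {"grip": 0.3,"xyz": [0,0,0.015],"delta_rot": [0,0,0]},
  {"grip": 0.3,"xyz": [0,0,0.015],"delta_rot": [0,0,0]},
])

```text
time_s: 21.77
position: [0.6208, 0.0169, -0.0047]
tcp_rot: [-2.19, -2.251, 0.002]
ft_force: [0.4, 0.2, -0.2]
gripper_width: 0.0596
grip_force: 0.0
```

```bash
python3 w.py w4.png; python3 -c "
from h import *
c=cam('side');cv2.imwrite('pics/s4.png',cv2.resize(c['image'][170:290,200:360],(800,600),interpolation=cv2.INTER_CUBIC)[:,:,::-1])"
```

```text
t 21.7667 tcp [ 0.6208  0.0169 -0.0047] x [-0.028  1.    -0.   ] y [ 1.     0.028 -0.002] w 0.0596 gf 0.0 q7 0.14245609815413537
cam [0.618 0.101 0.161]
can 5164 0.0947 [576.7  19.3] [41.6 25.7] 11.0
case 18502 0.0361 [627.8  19.1] [ 47.7 109.2] 1.8
```

View pics/s4.png

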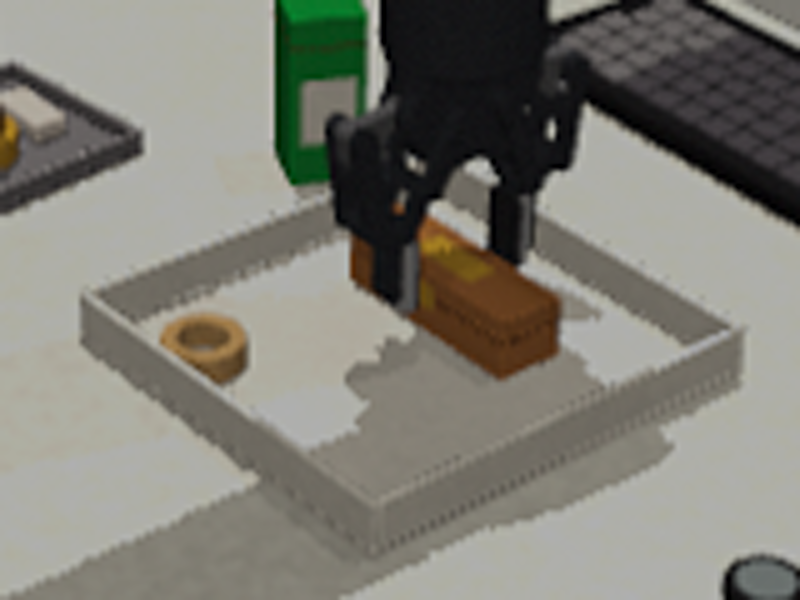

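The fingers now straddle the case (tips at crop 400,305 and 520,255), still clear of the floor. Down 6 mm more, then close.

>>> arm_command([
  {"grip": 0.3,"xyz": [0,0.001,0.004],"delta_rot": [0,0,0]},
  {"grip": 0.3,"xyz": [0,0.001,0.006],"delta_rot": [0,0,0]},
  {"grip": 0.3,"xyz": [0,0.001,0.006],"delta_rot": [0,0,0]},
  {"grip": 0.45,"xyz": [0,0.001,0.006],"delta_rot": [0,0,0]},
  {"grip": 0.52,"xyz": [0,0.001,0.006],"delta_rot": [0,0,0]},
  {"grip": 0.58,"xyz": [0,0.001,0.006],"delta_rot": [0,0,0]},
  {"grip": 0.64,"xyz": [0,0.001,0.006],"delta_rot": [0,0,0]},
  {"grip": 0.85,"xyz": [0,0.001,0.006],"delta_rot": [0,0,0]},
  {"grip": 0.85,"xyz": [0,0.001,0.006],"delta_rot": [0,0,0]},
  {"grip": 0.85,"xyz": [0,0.001,0.006],"delta_rot": [0,0,0]},
])

```text
time_s: 22.7
position: [0.6228, 0.0169, -0.0092]
tcp_rot: [2.19, 2.252, 0.001]
ft_force: [-0.7, -0.3, 3.3]
gripper_width: 0.035
grip_force: 61.2
```

>>> arm_command([
  {"grip": 0.85,"xyz": [0,0,-0.01],"delta_rot": [0,0,0]},
  {"grip": 0.85,"xyz": [0,0,-0.03],"delta_rot": [0,0,0]},
  {"grip": 0.85,"xyz": [0,0,-0.06],"delta_rot": [0,0,0]},
  {"grip": 0.85,"xyz": [0,0,-0.09],"delta_rot": [0,0,0]},
  {"grip": 0.85,"xyz": [-0.01,-0.005,-0.11],"delta_rot": [0,0,0.5]},
  {"grip": 0.85,"xyz": [-0.025,-0.013,-0.12],"delta_rot": [0,0,1.4]},
  {"grip": 0.85,"xyz": [-0.045,-0.025,-0.12],"delta_rot": [0,0,2.5]},
  {"grip": 0.85,"xyz": [-0.067,-0.037,-0.12],"delta_rot": [0,0,3.6]},
  {"grip": 0.85,"xyz": [-0.09,-0.049,-0.12],"delta_rot": [0,0,4.7]},
  {"grip": 0.85,"xyz": [-0.112,-0.061,-0.12],"delta_rot": [0,0,5.8]},
  {"grip": 0.85,"xyz": [-0.135,-0.074,-0.12],"delta_rot": [0,0,6.9]},
  {"grip": 0.85,"xyz": [-0.157,-0.086,-0.12],"delta_rot": [0,0,8.0]},
  {"grip": 0.85,"xyz": [-0.18,-0.098,-0.12],"delta_rot": [0,0,9.1]},
  {"grip": 0.85,"xyz": [-0.202,-0.11,-0.12],"delta_rot": [0,0,10.2]},
  {"grip": 0.85,"xyz": [-0.225,-0.123,-0.12],"delta_rot": [0,0,11.3]},
  {"grip": 0.85,"xyz": [-0.247,-0.135,-0.12],"delta_rot": [0,0,12.4]},
  {"grip": 0.85,"xyz": [-0.265,-0.145,-0.12],"delta_rot": [0,0,13.5]},
  {"grip": 0.85,"xyz": [-0.28,-0.153,-0.12],"delta_rot": [0,0,14.5]},
  {"grip": 0.85,"xyz": [-0.29,-0.159,-0.12],"delta_rot": [0,0,15.2]},
  {"grip": 0.85,"xyz": [-0.294,-0.161,-0.12],"delta_rot": [0,0,15.53]},
])

```text
time_s: 24.37
position: [0.4679, -0.2835, 0.1105]
tcp_rot: [3.141, -0.054, -0.001]
ft_force: [-0.3, -0.2, -1.3]
gripper_width: 0.035
grip_force: 60.7
```

```bash
python3 - <<'E'
from h import *
s=env.observe();M=R.from_rotvec(s['tcp_rot']).as_matrix();print(s['position'],M.round(3),s['gripper_width'],s['time_s'],np.round(s['qpos'],2))
cam('wrist','w5.png')
E
```

```text
[ 0.46791895 -0.28347485  0.11047395] [[ 0.999 -0.034 -0.   ]
 [-0.034 -0.999 -0.   ]
 [-0.     0.    -1.   ]] 0.03503765747485435 24.3667 [-0.31  0.24  0.92  1.86 -0.21  1.14 -0.93]
```

View pics/w5.png

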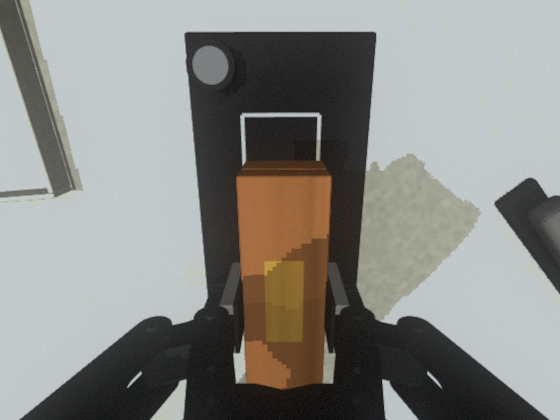

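The case is held over the board. The outline's far edge runs from (243,115) to (319,114), and the brass inlay is centred at (285,302). I compute both centres.

```bash
python3 - <<'E'
from h import *
c=cam('wrist');P=cloud(c);im=c['image'];g=cv2.cvtColor(im,cv2.COLOR_RGB2GRAY)
m=np.zeros(g.shape,bool);m[105:155,235:330]=g[105:155,235:330]>130
v,u=np.nonzero(m);Q=np.array([ray(c,a,b,.008)[:2] for a,b in zip(u,v)])
r=cv2.minAreaRect((Q*1000).astype(np.float32));print(r,Q[:,0].max(),Q[:,1].min(),Q[:,1].max())
far=Q[Q[:,0]>Q[:,0].max()-.004];print('far edge mid',far.mean(0))
h=cv2.cvtColor(im,cv2.COLOR_RGB2HSV)
k=(P[...,2]>.1)&(h[...,1]>90)&(abs(P[...,0]-.47)<.09)&(abs(P[...,1]+.282)<.03)&(P[...,2]<.17)
print(np.median(P[k][:,2]));r=cv2.minAreaRect((P[k&(P[...,2]>np.median(P[k][:,2])-.004)][:,:2]*1000).astype(np.float32));print(r)
E
```

```text
((523.6050415039062, -282.5518493652344), (63.1056022644043, 31.857051849365234), 88.10165405273438) 0.5404692713520234 -0.31444060470668195 -0.250662445154933
far edge mid [ 0.53839711 -0.28171021]
0.15568063440309543
((472.1574401855469, -283.68695068359375), (36.984413146972656, 104.1631088256836), 88.52671813964844)
```

>>> arm_command([
  {"grip": 0.85,"xyz": [0.002,-0.001,0.025],"delta_rot": [0,0,0]},
  {"grip": 0.85,"xyz": [0.003,-0.002,0.055],"delta_rot": [0,0,0]},
  {"grip": 0.85,"xyz": [0.003,-0.002,0.08],"delta_rot": [0,0,0]},
  {"grip": 0.85,"xyz": [0.003,-0.002,0.1],"delta_rot": [0,0,0]},
  {"grip": 0.85,"xyz": [0.003,-0.002,0.108],"delta_rot": [0,0,0]},
  {"grip": 0.85,"xyz": [0.003,-0.002,0.112],"delta_rot": [0,0,0]},
  {"grip": 0.85,"xyz": [0.003,-0.002,0.114],"delta_rot": [0,0,0]},
  {"grip": 0.85,"xyz": [0.003,-0.002,0.114],"delta_rot": [0,0,0]},
  {"grip": 0.85,"xyz": [0.003,-0.002,0.114],"delta_rot": [0,0,0]},
])

```text
time_s: 25.22
position: [0.4739, -0.2798, -0.0025]
tcp_rot: [3.141, -0.043, 0.003]
ft_force: [1.0, -0.5, -1.6]
gripper_width: 0.0345
grip_force: 60.6
```

>>> arm_command([
  {"grip": 0.85,"xyz": [-0.002,0.001,0.001],"delta_rot": [0,0,0]},
  {"grip": 0.85,"xyz": [-0.002,0.001,0.003],"delta_rot": [0,0,0]},
  {"grip": 0.85,"xyz": [-0.002,0.001,0.0035],"delta_rot": [0,0,0]},
  {"grip": 0.85,"xyz": [-0.002,0.001,0.0035],"delta_rot": [0,0,0]},
  {"grip": 0.85,"xyz": [-0.002,0.001,0.0035],"delta_rot": [0,0,0]},
])

```text
time_s: 25.63
position: [0.4713, -0.281, -0.0053]
tcp_rot: [-3.141, 0.044, -0.002]
ft_force: [-4.3, 2.2, 11.2]
gripper_width: 0.0348
grip_force: 62.3
```

Contact. Release, rise and check.

>>> arm_command([
  {"grip": 0.6,"xyz": [-0.002,0.001,0],"delta_rot": [0,0,0]},
  {"grip": 0.5,"xyz": [0,0,0],"delta_rot": [0,0,0]},
  {"grip": 0.4,"xyz": [0,0,0],"delta_rot": [0,0,0]},
  {"grip": 0.35,"xyz": [0,0,0],"delta_rot": [0,0,0]},
  {"grip": 0.35,"xyz": [0,0,0],"delta_rot": [0,0,0]},
  {"grip": 0.35,"xyz": [0,0,0],"delta_rot": [0,0,0]},
  {"grip": 0.35,"xyz": [0,0,-0.015],"delta_rot": [0,0,0]},
  {"grip": 0.35,"xyz": [0,0,-0.04],"delta_rot": [0,0,0]},
  {"grip": 0.35,"xyz": [0,0,-0.08],"delta_rot": [0,0,0]},
  {"grip": 0.35,"xyz": [0,0,-0.12],"delta_rot": [0,0,0]},
  {"grip": 0.35,"xyz": [0,0,-0.16],"delta_rot": [0,0,0]},
  {"grip": 0.35,"xyz": [0,0,-0.165],"delta_rot": [0,0,0]},
  {"grip": 0.35,"xyz": [0,0,-0.165],"delta_rot": [0,0,0]},
])

```text
time_s: 26.72
position: [0.4726, -0.2815, 0.1607]
tcp_rot: [3.14, -0.044, 0.009]
ft_force: [0.3, 0.1, -0.6]
gripper_width: 0.0554
grip_force: 0.0
```

```bash
python3 - <<'E'
from h import *
s=env.observe();print(s['time_s'],s['position'],s['tcp_rot'])
c=cam('wrist','w6.png');P=cloud(c);im=c['image'];g=cv2.cvtColor(im,cv2.COLOR_RGB2GRAY);h=cv2.cvtColor(im,cv2.COLOR_RGB2HSV)
k=(P[...,2]>.034)&(P[...,2]<.048)&(h[...,1]>90)&(abs(P[...,0]-.47)<.09)&(abs(P[...,1]+.282)<.04)
print(np.median(P[k][:,2]),cv2.minAreaRect((P[k][:,:2]*1000).astype(np.float32)))
k=(g>130)&(abs(P[...,2]-.008)<.006)&(abs(P[...,0]-.473)<.075)&(abs(P[...,1]+.282)<.04)
Q=P[k];print(len(Q),cv2.minAreaRect((Q[:,:2]*1000).astype(np.float32)))
E
python3 t.py t6.png can,.45,.271,.085,.115,.03 carton,.375,.263,.085,.115,.03 stamp,.519,.279,.085,.12,.02
```

```text
26.7167 [ 0.47259139 -0.28146737  0.16071619] [ 3.14027522 -0.0435705   0.00947256]
0.04014548299152826 ((471.4022521972656, -281.03729248046875), (36.058433532714844, 109.86438751220703), 88.43851470947266)
938 ((470.990966796875, -280.75897216796875), (62.92866897583008, 136.39524841308594), 88.1133041381836)
t 26.7667 [ 0.4713 -0.2805  0.1585]
can 477 0.0933 [449.5 269.9] [40.8 42.6] 1.8
carton 598 0.0983 [375.  262.3] [39.2 41.3] 1.2
stamp 133 0.0921 [518.5 277.1] [21.  22.2] 84.6
```

View pics/w6.png

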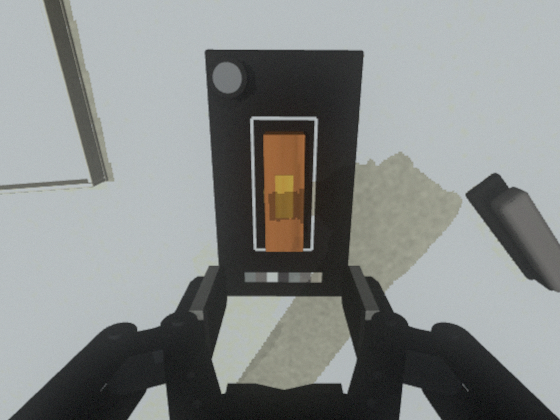

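The picture shows the case centred in the outline (285,192), within about 1 mm by measurement. Back to the tray for the stamp, turning the tool back.

>>> arm_command([
  {"grip": 0.35,"xyz": [0.001,-0.02,0],"delta_rot": [0,0,-0.6]},
  {"grip": 0.35,"xyz": [0.003,-0.05,0],"delta_rot": [0,0,-1.5]},
  {"grip": 0.35,"xyz": [0.005,-0.082,0],"delta_rot": [0,0,-2.4]},
  {"grip": 0.35,"xyz": [0.006,-0.115,0],"delta_rot": [0,0,-3.3]},
  {"grip": 0.35,"xyz": [0.008,-0.148,0],"delta_rot": [0,0,-4.2]},
  {"grip": 0.35,"xyz": [0.01,-0.181,0],"delta_rot": [0,0,-5.1]},
  {"grip": 0.35,"xyz": [0.012,-0.214,0],"delta_rot": [0,0,-6.0]},
  {"grip": 0.35,"xyz": [0.014,-0.247,0],"delta_rot": [0,0,-6.9]},
  {"grip": 0.35,"xyz": [0.016,-0.28,0],"delta_rot": [0,0,-7.8]},
  {"grip": 0.35,"xyz": [0.018,-0.313,0],"delta_rot": [0,0,-8.7]},
  {"grip": 0.35,"xyz": [0.02,-0.346,0],"delta_rot": [0,0,-9.6]},
  {"grip": 0.35,"xyz": [0.022,-0.379,0],"delta_rot": [0,0,-10.5]},
  {"grip": 0.35,"xyz": [0.024,-0.412,0],"delta_rot": [0,0,-11.4]},
  {"grip": 0.35,"xyz": [0.026,-0.445,0],"delta_rot": [0,0,-12.3]},
  {"grip": 0.35,"xyz": [0.027,-0.478,0],"delta_rot": [0,0,-13.2]},
  {"grip": 0.35,"xyz": [0.029,-0.511,0],"delta_rot": [0,0,-14.1]},
  {"grip": 0.35,"xyz": [0.03,-0.538,0],"delta_rot": [0,0,-15]},
  {"grip": 0.38,"xyz": [0.031,-0.555,0],"delta_rot": [0,0,-15.27]},
  {"grip": 0.45,"xyz": [0.0315,-0.5616,0],"delta_rot": [0,0,-15.27]},
  {"grip": 0.45,"xyz": [0.0315,-0.5616,0],"delta_rot": [0,0,-15.27]},
])

```text
time_s: 28.48
position: [0.517, 0.2806, 0.156]
tcp_rot: [-2.221, -2.222, 0.005]
ft_force: [-0.4, 0.0, -1.4]
gripper_width: 0.047
grip_force: 0.0
```

>>> arm_command([
  {"grip": 0.48,"xyz": [0,0,0],"delta_rot": [0,0,0]},
  {"grip": 0.48,"xyz": [0,0,0],"delta_rot": [0,0,0]},
  {"grip": 0.48,"xyz": [0,0,0],"delta_rot": [0,0,0]},
])

```text
time_s: 28.73
position: [0.5184, 0.2779, 0.158]
tcp_rot: [2.225, 2.217, -0.0]
ft_force: [-0.7, -0.4, 0.2]
gripper_width: 0.0445
grip_force: 0.0
```

```bash
python3 - <<'E'
from h import *
s=env.observe();print(s['time_s'],s['position'],s['tcp_rot'],s['gripper_width'])
c=cam('wrist');P=cloud(c)
for n,x,y in [('stamp',.519,.279),('can',.45,.271),('carton',.375,.263)]:
    k=(abs(P[...,0]-x)<.03)&(abs(P[...,1]-y)<.03)&(P[...,2]>.085)&(P[...,2]<.11)
    if k.sum()>50: print(n,k.sum(),cv2.minAreaRect((P[k][:,:2]*1000).astype(np.float32)))
E
```

```text
28.7333 [0.51838758 0.27788632 0.15798089] [ 2.22488484e+00  2.21748811e+00 -1.67582771e-04] 0.04452361605515346
stamp 726 ((518.948974609375, 280.9692077636719), (22.95974349975586, 21.447925567626953), 2.562309980392456)
can 2526 ((450.7143859863281, 271.97296142578125), (42.158607482910156, 41.8436279296875), 81.46692657470703)
carton 3394 ((375.0513610839844, 264.3038024902344), (41.62994384765625, 40.5101203918457), 1.2830898761749268)
```

>>> arm_command([
  {"grip": 0.48,"xyz": [0.001,0.001,0.02],"delta_rot": [0,0,0]},
  {"grip": 0.48,"xyz": [0.001,0.001,0.045],"delta_rot": [0,0,0]},
  {"grip": 0.48,"xyz": [0.001,0.001,0.07],"delta_rot": [0,0,0]},
  {"grip": 0.48,"xyz": [0.001,0.001,0.088],"delta_rot": [0,0,0]},
  {"grip": 0.48,"xyz": [0.001,0.001,0.1],"delta_rot": [0,0,0]},
  {"grip": 0.48,"xyz": [0.001,0.001,0.105],"delta_rot": [0,0,0]},
  {"grip": 0.48,"xyz": [0.001,0.001,0.105],"delta_rot": [0,0,0]},
  {"grip": 0.6,"xyz": [0.001,0.001,0.105],"delta_rot": [0,0,0]},
  {"grip": 0.66,"xyz": [0.001,0.001,0.105],"delta_rot": [0,0,0]},
  {"grip": 0.71,"xyz": [0.001,0.001,0.105],"delta_rot": [0,0,0]},
  {"grip": 0.76,"xyz": [0.001,0.001,0.105],"delta_rot": [0,0,0]},
  {"grip": 0.95,"xyz": [0.001,0.001,0.105],"delta_rot": [0,0,0]},
  {"grip": 0.95,"xyz": [0.001,0.001,0.105],"delta_rot": [0,0,0]},
  {"grip": 0.95,"xyz": [0.001,0.001,0.105],"delta_rot": [0,0,0]},
])

```text
time_s: 29.95
position: [0.5199, 0.2817, 0.0545]
tcp_rot: [2.221, 2.222, 0.004]
ft_force: [-0.7, -0.1, 5.4]
gripper_width: 0.0209
grip_force: 58.5
```

>>> arm_command([
  {"grip": 0.95,"xyz": [0,0,-0.01],"delta_rot": [0,0,0]},
  {"grip": 0.95,"xyz": [0,0,-0.03],"delta_rot": [0,0,0]},
  {"grip": 0.95,"xyz": [0,0,-0.055],"delta_rot": [0,0,0]},
  {"grip": 0.95,"xyz": [0,0,-0.08],"delta_rot": [0,0,0]},
  {"grip": 0.95,"xyz": [-0.01,0.001,-0.095],"delta_rot": [0,0,0]},
  {"grip": 0.95,"xyz": [-0.03,0.004,-0.1],"delta_rot": [0,0,0]},
  {"grip": 0.95,"xyz": [-0.06,0.009,-0.1],"delta_rot": [0,0,0]},
  {"grip": 0.95,"xyz": [-0.095,0.014,-0.1],"delta_rot": [0,0,0]},
  {"grip": 0.95,"xyz": [-0.13,0.02,-0.1],"delta_rot": [0,0,0]},
  {"grip": 0.95,"xyz": [-0.165,0.025,-0.1],"delta_rot": [0,0,0]},
  {"grip": 0.95,"xyz": [-0.2,0.031,-0.1],"delta_rot": [0,0,0]},
  {"grip": 0.95,"xyz": [-0.235,0.036,-0.1],"delta_rot": [0,0,0]},
  {"grip": 0.95,"xyz": [-0.268,0.041,-0.1],"delta_rot": [0,0,0]},
  {"grip": 0.95,"xyz": [-0.298,0.046,-0.1],"delta_rot": [0,0,0]},
  {"grip": 0.95,"xyz": [-0.32,0.05,-0.1],"delta_rot": [0,0,0]},
  {"grip": 0.95,"xyz": [-0.331,0.051,-0.1],"delta_rot": [0,0,0]},
  {"grip": 0.95,"xyz": [-0.331,0.051,-0.1],"delta_rot": [0,0,0]},
  {"grip": 0.95,"xyz": [-0.331,0.051,-0.1],"delta_rot": [0,0,0]},
])

```text
time_s: 31.45
position: [0.5698, -0.0489, 0.1529]
tcp_rot: [-2.221, -2.221, -0.001]
ft_force: [0.3, -0.0, -1.5]
gripper_width: 0.0208
grip_force: 59.0
```

>>> arm_command([
  {"grip": 0.95,"xyz": [0,0,0.02],"delta_rot": [0,0,0]},
  {"grip": 0.95,"xyz": [0,0,0.045],"delta_rot": [0,0,0]},
  {"grip": 0.95,"xyz": [0,0,0.07],"delta_rot": [0,0,0]},
  {"grip": 0.95,"xyz": [0,0,0.086],"delta_rot": [0,0,0]},
  {"grip": 0.95,"xyz": [0,0,0.094],"delta_rot": [0,0,0]},
  {"grip": 0.95,"xyz": [0,0,0.098],"delta_rot": [0,0,0]},
  {"grip": 0.95,"xyz": [0,0,0.1],"delta_rot": [0,0,0]},
  {"grip": 0.95,"xyz": [0,0,0.1],"delta_rot": [0,0,0]},
  {"grip": 0.95,"xyz": [0,0,0.1],"delta_rot": [0,0,0]},
])

```text
time_s: 32.2
position: [0.5708, -0.048, 0.0546]
tcp_rot: [-2.218, -2.224, -0.003]
ft_force: [-3.1, 0.6, 5.8]
gripper_width: 0.0206
grip_force: 59.8
```

>>> arm_command([
  {"grip": 0.75,"xyz": [0,0,0],"delta_rot": [0,0,0]},
  {"grip": 0.65,"xyz": [0,0,0],"delta_rot": [0,0,0]},
  {"grip": 0.55,"xyz": [0,0,0],"delta_rot": [0,0,0]},
  {"grip": 0.45,"xyz": [0,0,0],"delta_rot": [0,0,0]},
  {"grip": 0.45,"xyz": [0,0,0],"delta_rot": [0,0,0]},
  {"grip": 0.45,"xyz": [0,0,-0.01],"delta_rot": [0,0,0]},
  {"grip": 0.45,"xyz": [0,0,-0.03],"delta_rot": [0,0,0]},
  {"grip": 0.4,"xyz": [0,0,-0.055],"delta_rot": [0,0,0]},
  {"grip": 0.35,"xyz": [0,0,-0.08],"delta_rot": [0,0,0]},
  {"grip": 0.32,"xyz": [0,0,-0.1],"delta_rot": [0,0,0]},
  {"grip": 0.32,"xyz": [0,0,-0.105],"delta_rot": [0,0,0]},
  {"grip": 0.32,"xyz": [0,0,-0.105],"delta_rot": [0,0,0]},
])

```text
time_s: 33.2
position: [0.5714, -0.0501, 0.1601]
tcp_rot: [2.219, 2.22, 0.005]
ft_force: [0.7, 0.7, -0.3]
gripper_width: 0.0582
grip_force: 0.0
```

>>> arm_command([
  {"grip": 0.32,"xyz": [0.025,-0.009,0],"delta_rot": [0,0,0]},
  {"grip": 0.32,"xyz": [0.055,-0.02,0],"delta_rot": [0,0,0]},
  {"grip": 0.32,"xyz": [0.09,-0.033,0],"delta_rot": [0,0,0]},
  {"grip": 0.32,"xyz": [0.125,-0.046,0],"delta_rot": [0,0,0]},
  {"grip": 0.32,"xyz": [0.16,-0.059,0],"delta_rot": [0,0,0]},
  {"grip": 0.32,"xyz": [0.195,-0.072,0],"delta_rot": [0,0,0]},
  {"grip": 0.32,"xyz": [0.23,-0.085,0],"delta_rot": [0,0,0]},
  {"grip": 0.32,"xyz": [0.265,-0.098,0],"delta_rot": [0,0,0]},
  {"grip": 0.32,"xyz": [0.295,-0.109,0],"delta_rot": [0,0,0]},
  {"grip": 0.32,"xyz": [0.315,-0.117,0],"delta_rot": [0,0,0]},
  {"grip": 0.32,"xyz": [0.321,-0.12,0],"delta_rot": [0,0,0]},
  {"grip": 0.32,"xyz": [0.321,-0.12,0],"delta_rot": [0,0,0]},
  {"grip": 0.32,"xyz": [0.321,-0.12,0],"delta_rot": [0,0,0]},
  {"grip": 0.32,"xyz": [0.321,-0.12,0],"delta_rot": [0,0,0]},
])

```text
time_s: 34.37
position: [0.4507, 0.2688, 0.1574]
tcp_rot: [2.224, 2.218, -0.002]
ft_force: [0.3, 0.9, 0.4]
gripper_width: 0.0584
grip_force: 0.0
```

```bash
python3 t.py t7.png stamp,.569,-.052,.085,.12,.02; python3 -c "
from h import *
s=env.observe();print(s['position'],s['tcp_rot'],s['gripper_width'])"
```

```text
t 34.3667 [0.4507 0.2688 0.1574]
stamp 129 0.0927 [569.7 -51.2] [22.6 21. ] 76.0
[0.45078071 0.26887073 0.15756445] [ 2.22435029e+00  2.21774978e+00 -1.01083711e-03] 0.057897445175685645
```

>>> arm_command([
  {"grip": 0.32,"xyz": [0.001,0,0.02],"delta_rot": [0,0,0]},
  {"grip": 0.32,"xyz": [0.001,0,0.045],"delta_rot": [0,0,0]},
  {"grip": 0.32,"xyz": [0.001,0,0.07],"delta_rot": [0,0,0]},
  {"grip": 0.32,"xyz": [0.001,0,0.088],"delta_rot": [0,0,0]},
  {"grip": 0.32,"xyz": [0.001,0,0.098],"delta_rot": [0,0,0]},
  {"grip": 0.32,"xyz": [0.001,0,0.102],"delta_rot": [0,0,0]},
  {"grip": 0.32,"xyz": [0.001,0,0.102],"delta_rot": [0,0,0]},
  {"grip": 0.42,"xyz": [0.001,0,0.102],"delta_rot": [0,0,0]},
  {"grip": 0.48,"xyz": [0.001,0,0.102],"delta_rot": [0,0,0]},
  {"grip": 0.54,"xyz": [0.001,0,0.102],"delta_rot": [0,0,0]},
  {"grip": 0.6,"xyz": [0.001,0,0.102],"delta_rot": [0,0,0]},
  {"grip": 0.8,"xyz": [0.001,0,0.102],"delta_rot": [0,0,0]},
  {"grip": 0.8,"xyz": [0.001,0,0.102],"delta_rot": [0,0,0]},
  {"grip": 0.8,"xyz": [0.001,0,0.102],"delta_rot": [0,0,0]},
])

```text
time_s: 35.58
position: [0.451, 0.2727, 0.0577]
tcp_rot: [2.221, 2.222, 0.005]
ft_force: [-1.2, -1.4, 6.0]
gripper_width: 0.0408
grip_force: 60.1
```

>>> arm_command([
  {"grip": 0.8,"xyz": [0,0,-0.01],"delta_rot": [0,0,0]},
  {"grip": 0.8,"xyz": [0,0,-0.03],"delta_rot": [0,0,0]},
  {"grip": 0.8,"xyz": [0,0,-0.055],"delta_rot": [0,0,0]},
  {"grip": 0.8,"xyz": [0,0,-0.08],"delta_rot": [0,0,0]},
  {"grip": 0.8,"xyz": [-0.007,0.003,-0.095],"delta_rot": [0,0,0]},
  {"grip": 0.8,"xyz": [-0.023,0.01,-0.1],"delta_rot": [0,0,0]},
  {"grip": 0.8,"xyz": [-0.046,0.02,-0.1],"delta_rot": [0,0,0]},
  {"grip": 0.8,"xyz": [-0.074,0.032,-0.1],"delta_rot": [0,0,0]},
  {"grip": 0.8,"xyz": [-0.102,0.044,-0.1],"delta_rot": [0,0,0]},
  {"grip": 0.8,"xyz": [-0.13,0.056,-0.1],"delta_rot": [0,0,0]},
  {"grip": 0.8,"xyz": [-0.158,0.069,-0.1],"delta_rot": [0,0,0]},
  {"grip": 0.8,"xyz": [-0.186,0.081,-0.1],"delta_rot": [0,0,0]},
  {"grip": 0.8,"xyz": [-0.214,0.093,-0.1],"delta_rot": [0,0,0]},
  {"grip": 0.8,"xyz": [-0.24,0.104,-0.1],"delta_rot": [0,0,0]},
  {"grip": 0.8,"xyz": [-0.259,0.112,-0.1],"delta_rot": [0,0,0]},
  {"grip": 0.8,"xyz": [-0.2655,0.115,-0.1],"delta_rot": [0,0,0]},
  {"grip": 0.8,"xyz": [-0.2655,0.115,-0.1],"delta_rot": [0,0,0]},
  {"grip": 0.8,"xyz": [-0.2655,0.115,-0.1],"delta_rot": [0,0,0]},
])

```text
time_s: 37.08
position: [0.5646, 0.0079, 0.1559]
tcp_rot: [-2.22, -2.222, -0.001]
ft_force: [-0.4, -0.1, -0.5]
gripper_width: 0.0404
grip_force: 60.8
```

>>> arm_command([
  {"grip": 0.8,"xyz": [0,0,0.02],"delta_rot": [0,0,0]},
  {"grip": 0.8,"xyz": [0,0,0.045],"delta_rot": [0,0,0]},
  {"grip": 0.8,"xyz": [0,0,0.07],"delta_rot": [0,0,0]},
  {"grip": 0.8,"xyz": [0,0,0.086],"delta_rot": [0,0,0]},
  {"grip": 0.8,"xyz": [0,0,0.094],"delta_rot": [0,0,0]},
  {"grip": 0.8,"xyz": [0,0,0.098],"delta_rot": [0,0,0]},
  {"grip": 0.8,"xyz": [0,0,0.1],"delta_rot": [0,0,0]},
  {"grip": 0.8,"xyz": [0,0,0.1],"delta_rot": [0,0,0]},
  {"grip": 0.8,"xyz": [0,0,0.1],"delta_rot": [0,0,0]},
])

```text
time_s: 37.83
position: [0.5648, 0.0089, 0.0578]
tcp_rot: [-2.217, -2.223, -0.002]
ft_force: [-3.1, 1.2, 6.0]
gripper_width: 0.0404
grip_force: 61.5
```

>>> arm_command([
  {"grip": 0.5,"xyz": [0,0,0],"delta_rot": [0,0,0]},
  {"grip": 0.4,"xyz": [0,0,0],"delta_rot": [0,0,0]},
  {"grip": 0.3,"xyz": [0,0,0],"delta_rot": [0,0,0]},
  {"grip": 0.3,"xyz": [0,0,0],"delta_rot": [0,0,0]},
  {"grip": 0.3,"xyz": [0,0,0],"delta_rot": [0,0,0]},
  {"grip": 0.3,"xyz": [0,0,-0.01],"delta_rot": [0,0,0]},
  {"grip": 0.3,"xyz": [0,0,-0.03],"delta_rot": [0,0,0]},
  {"grip": 0.3,"xyz": [0,0,-0.055],"delta_rot": [0,0,0]},
  {"grip": 0.3,"xyz": [0,0,-0.08],"delta_rot": [0,0,0]},
  {"grip": 0.3,"xyz": [0,0,-0.1],"delta_rot": [0,0,0]},
  {"grip": 0.3,"xyz": [0,0,-0.105],"delta_rot": [0,0,0]},
  {"grip": 0.3,"xyz": [0,0,-0.105],"delta_rot": [0,0,0]},
])

```text
time_s: 38.83
position: [0.5664, 0.0066, 0.1631]
tcp_rot: [2.22, 2.22, 0.006]
ft_force: [0.8, -0.5, -0.4]
gripper_width: 0.06
grip_force: 0.0
```

>>> arm_command([
  {"grip": 0.27,"xyz": [0.02,-0.015,0],"delta_rot": [0,0,0]},
  {"grip": 0.27,"xyz": [0.05,-0.037,0],"delta_rot": [0,0,0]},
  {"grip": 0.27,"xyz": [0.08,-0.059,0],"delta_rot": [0,0,0]},
  {"grip": 0.27,"xyz": [0.11,-0.081,0],"delta_rot": [0,0,0]},
  {"grip": 0.27,"xyz": [0.14,-0.104,0],"delta_rot": [0,0,0]},
  {"grip": 0.27,"xyz": [0.17,-0.126,0],"delta_rot": [0,0,0]},
  {"grip": 0.27,"xyz": [0.2,-0.148,0],"delta_rot": [0,0,0]},
  {"grip": 0.27,"xyz": [0.23,-0.17,0],"delta_rot": [0,0,0]},
  {"grip": 0.27,"xyz": [0.25,-0.185,0],"delta_rot": [0,0,0]},
  {"grip": 0.27,"xyz": [0.257,-0.1905,0],"delta_rot": [0,0,0]},
  {"grip": 0.27,"xyz": [0.257,-0.1905,0],"delta_rot": [0,0,0]},
  {"grip": 0.27,"xyz": [0.257,-0.1905,0],"delta_rot": [0,0,0]},
  {"grip": 0.27,"xyz": [0.257,-0.1905,0],"delta_rot": [0,0,0]},
])

```text
time_s: 39.92
position: [0.3754, 0.2617, 0.1604]
tcp_rot: [2.224, 2.218, -0.001]
ft_force: [0.5, 0.3, 0.5]
gripper_width: 0.0625
grip_force: 0.0
```

```bash
python3 t.py t8.png stamp,.569,-.052,.085,.12,.02 can,.566,.006,.085,.115,.03
```

```text
t 39.9167 [0.3754 0.2617 0.1604]
stamp 129 0.0924 [568.9 -51.1] [22.6 21.6] 83.5
can 437 0.0935 [564.4   6.4] [41.2 41.7] 33.5
```

>>> arm_command([
  {"grip": 0.27,"xyz": [0.001,0,0.02],"delta_rot": [0,0,0]},
  {"grip": 0.27,"xyz": [0.001,0,0.045],"delta_rot": [0,0,0]},
  {"grip": 0.27,"xyz": [0.001,0,0.07],"delta_rot": [0,0,0]},
  {"grip": 0.27,"xyz": [0.001,0,0.088],"delta_rot": [0,0,0]},
  {"grip": 0.27,"xyz": [0.001,0,0.098],"delta_rot": [0,0,0]},
  {"grip": 0.27,"xyz": [0.001,0,0.102],"delta_rot": [0,0,0]},
  {"grip": 0.27,"xyz": [0.001,0,0.102],"delta_rot": [0,0,0]},
  {"grip": 0.42,"xyz": [0.001,0,0.102],"delta_rot": [0,0,0]},
  {"grip": 0.5,"xyz": [0.001,0,0.102],"delta_rot": [0,0,0]},
  {"grip": 0.55,"xyz": [0.001,0,0.102],"delta_rot": [0,0,0]},
  {"grip": 0.62,"xyz": [0.001,0,0.102],"delta_rot": [0,0,0]},
  {"grip": 0.8,"xyz": [0.001,0,0.102],"delta_rot": [0,0,0]},
  {"grip": 0.8,"xyz": [0.001,0,0.102],"delta_rot": [0,0,0]},
  {"grip": 0.8,"xyz": [0.001,0,0.102],"delta_rot": [0,0,0]},
])

```text
time_s: 41.13
position: [0.3754, 0.2652, 0.0605]
tcp_rot: [2.221, 2.222, 0.004]
ft_force: [-0.5, -1.7, 5.4]
gripper_width: 0.0389
grip_force: 60.1
```

>>> arm_command([
  {"grip": 0.8,"xyz": [0,0,-0.01],"delta_rot": [0,0,0]},
  {"grip": 0.8,"xyz": [0,0,-0.03],"delta_rot": [0,0,0]},
  {"grip": 0.8,"xyz": [0,0,-0.055],"delta_rot": [0,0,0]},
  {"grip": 0.8,"xyz": [0,0,-0.08],"delta_rot": [0,0,0]},
  {"grip": 0.8,"xyz": [-0.005,0.005,-0.095],"delta_rot": [0,0,0]},
  {"grip": 0.8,"xyz": [-0.02,0.02,-0.1],"delta_rot": [0,0,0]},
  {"grip": 0.8,"xyz": [-0.04,0.038,-0.1],"delta_rot": [0,0,0]},
  {"grip": 0.8,"xyz": [-0.062,0.059,-0.1],"delta_rot": [0,0,0]},
  {"grip": 0.8,"xyz": [-0.084,0.08,-0.1],"delta_rot": [0,0,0]},
  {"grip": 0.8,"xyz": [-0.106,0.101,-0.1],"delta_rot": [0,0,0]},
  {"grip": 0.8,"xyz": [-0.128,0.122,-0.1],"delta_rot": [0,0,0]},
  {"grip": 0.8,"xyz": [-0.15,0.143,-0.1],"delta_rot": [0,0,0]},
  {"grip": 0.8,"xyz": [-0.17,0.162,-0.1],"delta_rot": [0,0,0]},
  {"grip": 0.8,"xyz": [-0.186,0.177,-0.1],"delta_rot": [0,0,0]},
  {"grip": 0.8,"xyz": [-0.195,0.185,-0.1],"delta_rot": [0,0,0]},
  {"grip": 0.8,"xyz": [-0.198,0.187,-0.1],"delta_rot": [0,0,0]},
  {"grip": 0.8,"xyz": [-0.198,0.187,-0.1],"delta_rot": [0,0,0]},
  {"grip": 0.8,"xyz": [-0.198,0.187,-0.1],"delta_rot": [0,0,0]},
])

```text
time_s: 42.63
position: [0.5608, 0.0676, 0.1589]
tcp_rot: [-2.219, -2.222, -0.0]
ft_force: [0.3, 0.9, -1.9]
gripper_width: 0.0383
grip_force: 60.7
```

>>> arm_command([
  {"grip": 0.8,"xyz": [0,0,0.02],"delta_rot": [0,0,0]},
  {"grip": 0.8,"xyz": [0,0,0.045],"delta_rot": [0,0,0]},
  {"grip": 0.8,"xyz": [0,0,0.07],"delta_rot": [0,0,0]},
  {"grip": 0.8,"xyz": [0,0,0.086],"delta_rot": [0,0,0]},
  {"grip": 0.8,"xyz": [0,0,0.094],"delta_rot": [0,0,0]},
  {"grip": 0.8,"xyz": [0,0,0.098],"delta_rot": [0,0,0]},
  {"grip": 0.8,"xyz": [0,0,0.1],"delta_rot": [0,0,0]},
  {"grip": 0.8,"xyz": [0,0,0.1],"delta_rot": [0,0,0]},
  {"grip": 0.8,"xyz": [0,0,0.1],"delta_rot": [0,0,0]},
])

```text
time_s: 43.38
position: [0.5615, 0.068, 0.0606]
tcp_rot: [-2.219, -2.223, -0.003]
ft_force: [-3.8, 0.8, 5.8]
gripper_width: 0.0387
grip_force: 61.5
```

>>> arm_command([
  {"grip": 0.5,"xyz": [0,0,0],"delta_rot": [0,0,0]},
  {"grip": 0.4,"xyz": [0,0,0],"delta_rot": [0,0,0]},
  {"grip": 0.3,"xyz": [0,0,0],"delta_rot": [0,0,0]},
  {"grip": 0.25,"xyz": [0,0,0],"delta_rot": [0,0,0]},
  {"grip": 0.25,"xyz": [0,0,0],"delta_rot": [0,0,0]},
  {"grip": 0.25,"xyz": [0,0,-0.01],"delta_rot": [0,0,0]},
  {"grip": 0.25,"xyz": [0,0,-0.03],"delta_rot": [0,0,0]},
  {"grip": 0.25,"xyz": [0,0,-0.055],"delta_rot": [0,0,0]},
  {"grip": 0.25,"xyz": [0,0,-0.085],"delta_rot": [0,0,0]},
  {"grip": 0.25,"xyz": [0,0,-0.12],"delta_rot": [0,0,0]},
  {"grip": 0.25,"xyz": [0.03,0,-0.14],"delta_rot": [0,0,0]},
  {"grip": 0.25,"xyz": [0.06,-0.02,-0.14],"delta_rot": [0,0,0]},
  {"grip": 0.25,"xyz": [0.09,-0.04,-0.14],"delta_rot": [0,0,0]},
  {"grip": 0.25,"xyz": [0.12,-0.06,-0.14],"delta_rot": [0,0,0]},
  {"grip": 0.25,"xyz": [0.15,-0.08,-0.14],"delta_rot": [0,0,0]},
  {"grip": 0.25,"xyz": [0.17,-0.09,-0.14],"delta_rot": [0,0,0]},
  {"grip": 0.25,"xyz": [0.17,-0.09,-0.14],"delta_rot": [0,0,0]},
  {"grip": 0.25,"xyz": [0.17,-0.09,-0.14],"delta_rot": [0,0,0]},
])

```text
time_s: 44.88
position: [0.4709, 0.2378, 0.1995]
tcp_rot: [2.217, 2.225, 0.001]
ft_force: [-0.4, -0.1, -1.8]
gripper_width: 0.0643
grip_force: 0.0
```

```bash
python3 t.py t9.png stamp,.569,-.052,.085,.12,.02 can,.565,.006,.085,.115,.025 carton,.562,.066,.085,.115,.03 tape,.5055,.052,.013,.03,.03 eraser,.558,.291,.01,.025,.03 loupe,.572,-.238,.025,.05,.03 case,.471,-.282,.033,.048,.065
```

```text
t 44.8833 [0.4709 0.2378 0.1995]
stamp 128 0.0924 [569.2 -51.2] [22.2 21.4] 85.4
can 434 0.0936 [564.8   6.5] [41.5 41.7] 79.5
carton 526 0.0985 [560.6  66.1] [40.  39.9] 1.3
tape 252 0.0188 [500.2  51.9] [58.2 48.7] 89.3
eraser 269 0.0149 [568.2 291.5] [38.6 55.2] 1.6
loupe 245 0.034 [ 573.1 -237.9] [31.8 33.4] 85.0
case 1159 0.0398 [ 471.6 -282.3] [ 37.7 110.1] 88.7
```

View pics/t9.png

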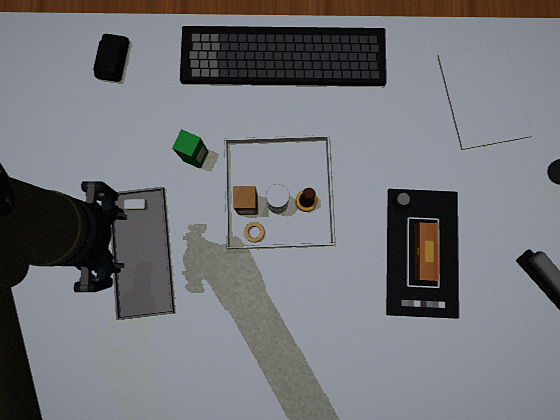

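The carton (245,199), canister (277,197) and stamp (307,199) stand back within about 2 mm of where they began. The case is in the outline (425,252), and the tape, eraser and loupe are in place.

```bash
python3 -c "
from bench import env
print(env.finish_job())"
```

```text
the job is handed in; nothing more can be done
None
```

Job handed in; no verdict came back. By the last top-camera measurements, the case lies within about 1 mm of the outline's centre, and the canister, carton and stamp stand upright within about 2 mm of their starting places. In the final picture the tape, eraser and loupe are where they started.

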